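Charge-station loading: cartridges clamped, seal spools threaded and capped

TASK

Make the extinguisher recharging station ready: lay every rubber-booted gas cartridge on the bench in a groove of its own in the red cradle, brass neck towards the clamp's hinge, and only then swing the yellow clamp fully shut, so that the clamp (not your hand) drives the cartridges and their bed down home. Thread all the seal spools that are there onto the spindle rod, red innermost, then yellow, then blue, each with its black flange outward (towards the free end of the rod), and push the end cap fully onto the rod's free end. Leave the wrench, the oil bottle and the yellow tag book alone.

Things in the scene. Friction and masses are not known exactly. Their poses are not given: they have to be found in the camera images.
- cradle: fixed red base 250 x 250 x 12; origin: centre of underside, x to the hinge side (110-high hinge posts at x 105, y +-105), y left. On it a bed with 3 V grooves along x at y +68, 0, -68: each two black V blocks 12 long at x +-28 (45 deg sides, mouth 42 wide, 44 clear between for fingers); bed plate 30 below the groove axes. Laid cartridge axis: 75 high, bed up; 64, driven home.
- groove_left (a point): where the axis of a cartridge lies when centred in the groove at y = +68 (moves down with the bed); its x axis is the cradle's x
- groove_mid (a point): the same point of the middle groove
- groove_right (a point): the same point of the groove at y = -68
- bed (a joint): how far the bed has sunk (m): 0 up, as at the start; 0.012 its lower stop. Stiff (about 20 N of friction), no spring, stays where it is pushed; the cartridges' weight alone does not move it. The shut clamp has driven the loaded bed to about 0.011.
- clamp (a joint): yellow clamp frame's angle (rad): 0 shut and level, 1.57 upright, 1.85 its stop leaning away from the robot. Stiff hinge: it stays about where it is left; no latch or spring. Side arms at y +-105; a padded press bar 105 from the hinge meets the cartridges' tops; grip bar 210 from the hinge. Shutting it when loaded takes 10 to 15 N at the grip bar.
- clamp_handle (a point): middle of the clamp's level round grip bar (along the cradle's y, 210 long, 12 thick, under a soft black sleeve 16 thick and 100 long), 210 from the hinge axis; 95 above the table when shut, free space below
- clamp_hinge (a point): point on the hinge axis (along the cradle's y), 95 above the table; the frame swings about it in the cradle's x-z plane, towards the robot to shut
- spindle: fixed red stand: base 120 x 120 x 12, post 26 x 36, 136 high. Origin: under the middle of the post; own x points away from the rod. A level steel rod, diameter 16 with a round tip, sticks out of the post along own -x (towards the robot at yaw 0), 110 above the table.
- rod_root (a point): on the rod's axis at the outer face of the square aluminium stop plate (50 x 50), where the rod begins; x axis as the spindle's, so the rod runs along -x for 185
- rod_tip (a point): the rod's free end, on its axis, 185 from rod_root
- end_cap: square aluminium end cap 46 x 46, 40 long along own x, with a blind square hole 20 x 20, 30 deep, open at the +x end (mouth starts roughly away from the robot). Origin: its centre, 23 above the table. 80 g; it just hangs on the rod. Grip it across its two side faces, 46 wide.
- cap_mouth (a point): centre of the cap's open mouth (20 along +x from the cap's origin); fully on the rod it lies 30 inside the rod's tip
- wrench: bystander: adjustable steel wrench, 170 long, lying far ahead; leave alone
- oil: bystander: white oil bottle with a red cap, diameter 56, 120 high; leave alone
- tag_book: bystander: yellow tag book, 90 x 150 x 30; leave alone
- cartridge_a: gas cartridge (may be absent) lying level: olive cylinder, diameter 36, length 84, grip it mid-length; a square black rubber boot 42 x 42 x 18 at each end (no rolling); brass neck, diameter 20, 18 long, beyond one boot. 138 overall, 0.2 kg. Origin: on its axis midway between the boots, 21 above the table; own x along the axis to the neck (neck starts away from the robot).
- cartridge_b: gas cartridge (may be absent) lying level: olive cylinder, diameter 36, length 84, grip it mid-length; a square black rubber boot 42 x 42 x 18 at each end (no rolling); brass neck, diameter 20, 18 long, beyond one boot. 138 overall, 0.2 kg. Origin: on its axis midway between the boots, 21 above the table; own x along the axis to the neck (neck starts away from the robot).
- cartridge_c: gas cartridge (may be absent) lying level: olive cylinder, diameter 36, length 84, grip it mid-length; a square black rubber boot 42 x 42 x 18 at each end (no rolling); brass neck, diameter 20, 18 long, beyond one boot. 138 overall, 0.2 kg. Origin: on its axis midway between the boots, 21 above the table; own x along the axis to the neck (neck starts away from the robot).
- spool_red: square red spool (may be absent), 50 x 50, 44 long along own x, square hole 24 x 24 right through along x. Flange at the -x end black, at the +x end white. Origin: its centre, 25 above the table. 90 g. Starts with x level, black flange roughly towards the robot. Grip from above across its two side faces, 50 wide.
- spool_yellow: square yellow spool (may be absent), 50 x 50, 44 long along own x, square hole 24 x 24 right through along x. Flange at the -x end black, at the +x end white. Origin: its centre, 25 above the table. 90 g. Starts with x level, black flange roughly towards the robot. Grip from above across its two side faces, 50 wide.
- spool_blue: square blue spool (may be absent), 50 x 50, 44 long along own x, square hole 24 x 24 right through along x. Flange at the -x end black, at the +x end white. Origin: its centre, 25 above the table. 90 g. Starts with x level, black flange roughly towards the robot. Grip from above across its two side faces, 50 wide.
Mind the look-alikes: they are no part of the job. There is more than one size of the spool_yellow; the one meant has the size given above.

How it is judged:
By the outcome, as a careful person would: the job done as asked, in the order asked, and still so for the second after the job is handed in, with the robot touching nothing.
Of cartridge_a, cartridge_b, cartridge_c only 2 to 3 are there at a start; the rules pass over those that are not, and their reading is None.
Of spool_red, spool_yellow, spool_blue only 2 to 3 are there at a start; the rules pass over those that are not, and their reading is None.
At some moment in a run one of cartridge_a, cartridge_b, cartridge_c, spool_red, spool_yellow, spool_blue, end_cap may be knocked a few centimetres aside while the robot is not near it.
It also fails if it takes over 210 s, if anything falls off the work surface, if the arm or the gripper's body presses on something with over 40 N, if the wrist force passes 120 N, or if a joint passes its speed limit or range.

ROBOT

A 6-joint arm with a two-finger parallel gripper is mounted at the origin on the work surface. World frame = base frame: x ahead of the robot, y to its left, z up, the work surface at z = 0. Lengths are in m, angles in rad, forces in N, time in s.
With the tool pointing down it reaches from about 0.35 to 0.975 m from the base axis. Payload 4.9 kg.
Tool frame: the origin (TCP) lies between the finger pads; the fingertips stand 11 mm ahead of it and the grasp point (between the pads) lies 8 mm behind it; z points along the fingers, y is the line along which they close (so a half turn about z gives the same grasp; the last joint's range is limited). The gripper opens to 85 mm and grips with 20 to 120 N. Pads are 22 mm wide; open, the fingers measure 114 mm over their backs; the gripper's body (76 mm by 85 mm) begins 54 mm behind the grasp point. The pads swing forward as they close: fully open they stand 13 mm farther back than shut.
Start: joints at [1.021, 0.053, 1.613, -0, 1.476, -0.119], TCP at [0.261, 0.568, 0.242] pointing down, gripper open.
Joint ranges: [-3.01, 3.01], [-1.01, 2.22], [0.06, 2.58], [-1.02, 4.17], [0.09, 2.62], [-3.14, 3.14]. Speed limits (rad/s): [2.57, 2.57, 3.14, 3.14, 3.14, 3.14].

INTERFACE

Orientations are given as a unit quaternion [w, x, y, z].
In Python, from workcell import r, cams gives the robot as it stands.
- The arm moves only by the tool servo_tool, never from a script. Its argument "deltas" is a list of rows, each a list of 7 numbers: the turn, a rotation vector about the tool's x, y, z in rad, then the shift along the tool's x, y, z in m, then the finger opening in m, from 0 to 0.0854. In form: [[rx, ry, rz, x, y, z, gripper], ...]. A call has 1 to 20 rows; each row is the pose to reach, as a shift and turn from the pose commanded when the call began, along the tool's axes at that moment; what a row does not reach only later rows make up. A row lasts 1/10 s, in which the tool goes at most 50 mm and 8.59 degrees, less where a joint would pass 70% of its speed; a pose out of reach is approached as far as the arm can. A call with a gripper value outside its range is refused whole. The fingers move at their own pace and stop on an object; the grip force is fixed at half the most. Time passes only in rows, so rows that repeat a pose let the fingers close. It gives the time, the measured TCP pose, the force, the opening and the grip force at its end, in the units of the state.
- r.sense(): the state, without advancing time (a new reading comes with each control period).
- cams.snapshot(name): name is "side" or "top"; returns a dict with "pixels" (480x640x3 uint8, red, green, blue), "camera_matrix" (3x3 intrinsics, pixels), "dist" ([k1, k2, p1, p2, k3] as OpenCV has them; the pictures are not rectified), "T" (4x4, takes a point from camera to world coordinates). Camera axes: x right, y down, z forward; pixel columns grow to the right and rows downward; lengths in m; the calibration is good to about 2 mm. A picture is of the moment at which its call begins. There is no depth.
- r.finish_job(): hands the job in; it is judged then, once.
Trained networks look in a picture, given as the dict that the camera call returned (one of the last four; its "shot" number tells which), for a name from the list of things; names that differ only in an ending like _2 or _b are one class to them, and where a whole thing is asked for, a point or a joint stands for the part that bears it (a point fixed in the world has none). Each returns a list of dicts, best first, with "confidence" (0 to 1); they miss things now and then, are a little off and sometimes report something else, mostly with a low value. They report only what shows in the picture. A call takes as long as a camera call. They do not tell look-alikes from the thing itself.
- cams.trace(query, picture): "region" (480x640 bool, what is visible of it) and "box" ([centre column, centre row, width, height] in pixels, round what is visible of it).
The state is a dict: "clock": time; "joint_positions": joint angles; "dq": joint speeds; "joint_torque": joint torques, N m; "tcp_pos": TCP position; "orientation": TCP orientation; "ft_force": force on the tool from outside, world axes, zero at the start; "ft_torque": the same for the moment, N m; "finger_gap": opening from 0.0 (shut) to 1.0 (fully open); "grasp_force": force on a finger pad.
Only numpy, scipy, OpenCV 4.12 (cv2) and the standard library are available. Lean on these libraries where they do the work, as an engineer would, in place of code of your own. Each camera call takes 0.05 s, during which the arm holds its last target. There are 200 camera calls.

## Working session

There is one attempt and no reset: what is moved stays moved. The work goes in short steps, Python scripts to look and compute and a tool call to move; the robot and the scene stay as the last step left them, time stands still between calls to the robot, and variables do not carry over. Pictures are saved under pics/ and viewed, at most 14 in all, crops included, and the job is handed in when it is done.

Besides the shell and the picture viewer there is one more tool, called after ">>>" by a JSON object that holds its "name" and its "arguments", one argument or row to a line. servo_tool: Moves the arm, as the interface text tells. Its arguments: {"type":"object","properties":{"deltas":{"type":"array","items":{"type":"array","items":{"type":"number"}}}},"required":["deltas"]}

```bash
mkdir -p pics; ls
cat > h.py <<'E'
import numpy as np, cv2
from workcell import r, cams
def snap(n, save=None):
    p=cams.snapshot(n)
    if save: cv2.imwrite('pics/'+save, cv2.cvtColor(p['pixels'],cv2.COLOR_RGB2BGR))
    return p
def px2w(p, uv, z):
    "pixels -> world points on plane z"
    K=np.array(p['camera_matrix']);d=np.array(p['dist']);T=np.array(p['T'])
    n=cv2.undistortPoints(np.array(uv,float).reshape(-1,1,2),K,d).reshape(-1,2)
    D=np.c_[n,np.ones(len(n))]@T[:3,:3].T; o=T[:3,3]
    return o+D*((z-o[2])/D[:,2])[:,None]
def w2px(p, X):
    T=np.linalg.inv(np.array(p['T'])); X=np.array(X,float).reshape(-1,3)
    return cv2.projectPoints(X,cv2.Rodrigues(T[:3,:3])[0],T[:3,3],np.array(p['camera_matrix'],float),np.array(p['dist'],float))[0].reshape(-1,2)
E
python3 - <<'E'
from h import *
for n in('top','side'):
    p=snap(n,n+'0.png'); print(n,np.round(p['T'],3).tolist(),np.round(p['camera_matrix'],1).tolist())
    for q in ['cradle','spindle','end_cap','cartridge_a','spool_red','spool_yellow','spool_blue','clamp_handle','oil','tag_book','wrench']:
        for d in cams.trace(q,p)[:4]: print(q,round(d['confidence'],2),np.round(d['box']).tolist())
print(r.sense())
E
```

```text
pics
top [[-0.025, -0.983, 0.181, 0.328], [-0.999, 0.03, 0.027, 0.014], [-0.032, -0.18, -0.983, 1.517], [0.0, 0.0, 0.0, 1.0]] [[560.4, 0.0, 316.2], [0.0, 560.4, 241.3], [0.0, 0.0, 1.0]]
cradle 0.62 [458.0, 244.0, 48.0, 92.0]
cradle 0.58 [200.0, 281.0, 126.0, 110.0]
spindle 0.9 [456.0, 246.0, 50.0, 98.0]
end_cap 0.55 [376.0, 276.0, 15.0, 13.0]
end_cap 0.43 [209.0, 281.0, 74.0, 34.0]
cartridge_a 0.97 [316.0, 240.0, 22.0, 51.0]
cartridge_a 0.87 [352.0, 238.0, 26.0, 52.0]
cartridge_a 0.74 [390.0, 232.0, 29.0, 50.0]
spool_red 0.63 [410.0, 305.0, 19.0, 20.0]
spool_red 0.53 [210.0, 283.0, 73.0, 29.0]
spool_red 0.27 [189.0, 236.0, 110.0, 24.0]
spool_yellow 0.72 [318.0, 315.0, 14.0, 17.0]
spool_yellow 0.71 [349.0, 306.0, 22.0, 26.0]
spool_yellow 0.66 [386.0, 339.0, 32.0, 31.0]
spool_yellow 0.6 [314.0, 278.0, 25.0, 25.0]
spool_blue 0.68 [315.0, 280.0, 21.0, 16.0]
spool_blue 0.37 [315.0, 238.0, 25.0, 57.0]
clamp_handle 0.84 [188.0, 235.0, 111.0, 20.0]
clamp_handle 0.52 [209.0, 283.0, 74.0, 31.0]
oil 0.87 [421.0, 181.0, 28.0, 28.0]
tag_book 0.75 [375.0, 278.0, 16.0, 21.0]
tag_book 0.61 [268.0, 1
[... 1133 characters left out ...]
: 1.2, 'joint_positions': array([ 1.02104666e+00,  5.26574388e-02,  1.61290802e+00,  3.30182143e-05,
        1.47603147e+00, -1.19024803e-01]), 'dq': array([ 0.00047638,  0.00055463, -0.00067383,  0.00157153,  0.00058712,
       -0.00138276]), 'joint_torque': array([-2.18327705e-04, -3.93690741e+01, -3.70453477e+01, -1.13162473e-04,
        7.24569200e-04,  2.18177451e-05]), 'tcp_pos': array([0.26094605, 0.56788659, 0.24232519]), 'orientation': array([-1.62255822e-05,  2.13703029e-01,  9.76898672e-01,  3.37656813e-06]), 'ft_force': array([-0.36814745, -0.08058151, -0.88465224]), 'ft_torque': array([ 0.02997734,  0.03659816, -0.02705918]), 'grasp_force': 0.0, 'finger_gap': 1.0051460208085876}
```

Run:
```python
import cv2
a=cv2.imread('pics/top0.png')[140:380,120:500]; b=cv2.imread('pics/side0.png')
cv2.imwrite('pics/top0c.png',cv2.resize(a,None,fx=2.1,fy=2.1,interpolation=cv2.INTER_CUBIC))
cv2.imwrite('pics/side0c.png',cv2.resize(b[30:460,150:480],None,fx=1.39,fy=1.39,interpolation=cv2.INTER_CUBIC))
```

```text
(no output)
```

View pics/top0c.png

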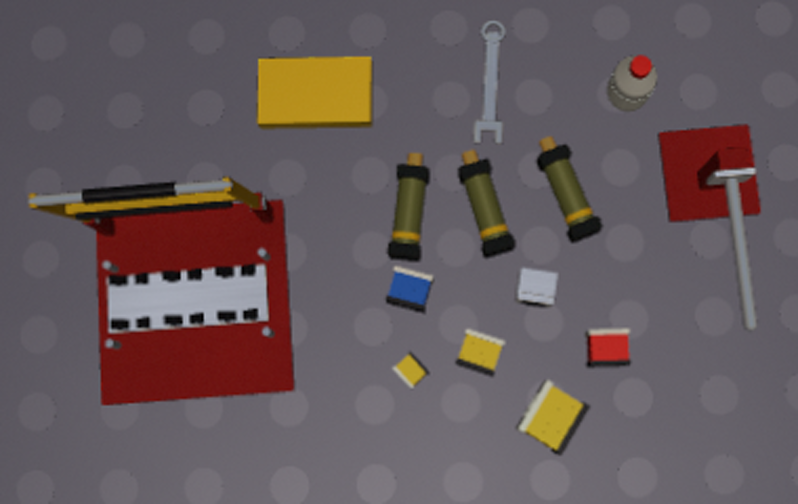

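View pics/side0c.png

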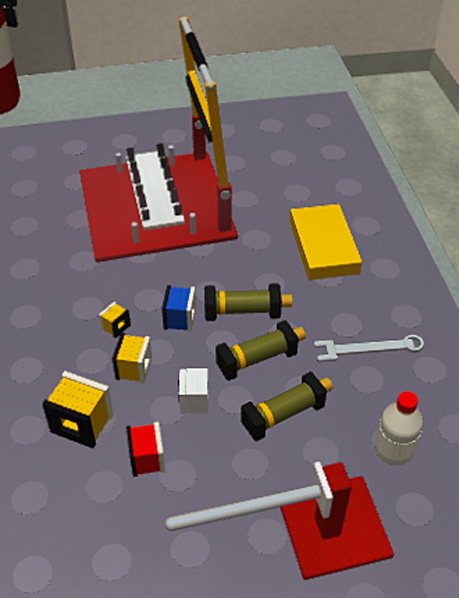

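The top crop shows the cradle on the left (centre about 195,300), with the clamp upright behind it. Three cartridges lie at (408,205), (487,203) and (570,190) with their necks away from the robot. The spools are blue (410,288) and red (608,347); the cap is the pale block at (538,287), and the spindle is on the right with its rod tip at (752,328).

There are three yellow spools: small (410,370), medium (480,352) and large (553,416). The medium one matches red and blue in size, so it looks like the one meant. I'll check the sizes next.

```bash
cat > fit.py <<'E'
from h import *
from scipy.optimize import minimize, least_squares
S=4
def box(lx,ly,z0,z1,x0=0): return np.array([[x0+a*lx/2,b*ly/2,z] for a in(-1,1) for b in(-1,1) for z in(z0,z1)])
def place(P,q):
    c,s=np.cos(q[2]),np.sin(q[2]); return np.c_[q[0]+c*P[:,0]-s*P[:,1], q[1]+s*P[:,0]+c*P[:,1], P[:,2]]
def hullpx(p,P,q): return cv2.convexHull(w2px(p,place(P,q)).astype(np.float32)).reshape(-1,2)
def mask(h):
    m=np.zeros((480*S,640*S),np.uint8); cv2.fillConvexPoly(m,np.round(((h+.5)*S-.5)*16).astype(int),1,shift=4); return m
def iou(pairs,P,q):
    t=[]
    for p,R,(x0,y0,x1,y1) in pairs:
        m=mask(hullpx(p,P,q))[y0*S:y1*S,x0*S:x1*S]; t.append((m&R).sum()/max(1,(m|R).sum()))
    return t
def region(p,query,c):
    "traced region of query whose box centre is nearest pixel c"
    D=cams.trace(query,p) if isinstance(query,str) else query
    d=min(D,key=lambda d:np.hypot(*(np.array(d['box'][:2])-c)))
    R=np.array(d['region']).astype(np.uint8); u,v,w,h=d['box']
    b=[int(max(0,u-w)-15),int(max(0,v-h)-15),int(min(640,u+w+15)),int(min(480,v+h+15))]; b=[max(0,x) for x in b]
    return (p,np.kron(R[b[1]:b[3],b[0]:b[2]],np.ones((S,S),np.uint8)),b),np.hypot(*(np.array(d['box'][:2])-c))
def fit(pairs,P,q0):
    f=lambda q:-sum(iou(pairs,P,[q[0],q[1],q[2]/5]))
    best=None
    for dy in(-.25,0,.25):
        x0=np.array([q0[0],q0[1],(q0[2]+dy)*5]); s=minimize(f,x0,method='Nelder-Mead',options=dict(initial_simplex=x0+np.array([[0,0,0],[.01,0,0],[0,.01,0],[0,0,.5]]),xatol=2e-4,fatol=1e-4,maxiter=120))
        if best is None or s.fun<best.fun: best=s
    q=best.x.copy(); q[2]/=5; return q,iou(pairs,P,q)
CART=np.vstack([box(.12,.042,0,.042),box(.018,.02,.011,.031,.069)])
SPOOL=box(.044,.05,0,.05); CAP=box(.04,.046,0,.046)
def edgefit(views,P,q0,n=40,w=7):
    "views: (picture, single-channel float image); hull outline onto strongest edges"
    q=np.array(q0,float)
    for it in range(12):
        obs=[]
        for k,(p,g) in enumerate(views):
            h=hullpx(p,P,q)
            for i in range(len(h)):
                a,b=h[i],h[(i+1)%len(h)]; 
                if np.hypot(*(b-a))<8: continue
                t=(b-a)/np.hypot(*(b-a)); nn=np.array([t[1],-t[0]])
                for s in np.linspace(.08,.92,n):
                    c=a+s*(b-a); L=np.arange(-w,w+.01,.5); xy=c+L[:,None]*nn
                    v=cv2.remap(g,xy[:,:1].astype(np.float32),xy[:,1:].astype(np.float32),cv2.INTER_LINEAR).ravel()
                    d=np.abs(v[4:]-v[:-4]); j=d.argmax()
                    if d[j]>25: obs.append((k,xy[j+2]))
        def res(x):
            o=[]
            for k,(p,g) in enumerate(views):
                h=hullpx(p,P,[x[0],x[1],x[2]]).reshape(-1,1,2)
                o+=[cv2.pointPolygonTest(h,(float(u[0]),float(u[1])),True) for kk,u in obs if kk==k]
            return o
        s=least_squares(res,q,loss='cauchy',f_scale=.7,x_scale=[.001,.001,.01],diff_step=1e-4); q=s.x; w=max(3,w-.5)
    return q,np.median(np.abs(res(q))),len(obs)
E
cat > m1.py <<'E'
from fit import *
T=snap('top'); 
tt={q:cams.trace(q,T) for q in['cartridge_a','spool_red','spool_yellow','spool_blue','end_cap']}
Sd=snap('side'); ts={q:cams.trace(q,Sd) for q in tt}
o=np.array([120,140])
top=lambda u,v: np.array([u,v])/2.1+o
items={'cartA':('cartridge_a',CART,top(408,205),-.05),'cartB':('cartridge_a',CART,top(487,203),.15),'cartC':('cartridge_a',CART,top(570,190),.2),
'red':('spool_red',SPOOL,top(608,347),0),'blue':('spool_blue',SPOOL,top(410,288),-.15),'yS':('spool_yellow',SPOOL*.6,top(410,370),-.6),'yM':('spool_yellow',SPOOL,top(480,352),-.2),'yL':('spool_yellow',SPOOL*1.5,top(553,416),.6),
'cap':('end_cap',CAP,top(538,287),-.1)}
for k,(q,P,c,yaw) in items.items():
    w=px2w(T,[c],P[:,2].max()*.6)[0]; pr=[]
    for p,t in((T,tt[q]),(Sd,ts[q])):
        cc=w2px(p,[[w[0],w[1],P[:,2].max()/2]])[0]
        if not t: continue
        g,d=region(p,t,cc)
        if d<12: pr.append(g)
    res=fit(pr,P,[w[0],w[1],yaw]) if pr else None
    if res: print(k,len(pr),np.round(res[0],4),np.round(res[1],3))
    if k[0]=='y': print('  sizes',{s:np.round(np.mean(fit(pr,SPOOL*s,res[0])[1]),3) for s in(.6,.7,.8,.9,1,1.1,1.3,1.5)})
red=lambda p:cv2.GaussianBlur((p['pixels'][...,0].astype(np.float32)-p['pixels'][...,1]),(0,0),.7)
V=[(T,red(T)),(Sd,red(Sd))]
c=px2w(T,[top(195,300),top(710,172)],.012)
print('cradle',edgefit(V,box(.25,.25,0,.012),[c[0][0],c[0][1],.04]))
print('spbase',edgefit(V,box(.12,.12,0,.012),[c[1][0],c[1][1],.08]))
tip,root=px2w(T,[top(752,324),top(733,178)],.11); print('rod rough',tip,root,np.hypot(*(tip-root)[:2]))
E
python3 m1.py
```

```text
cartA 2 [ 0.6019  0.0595 -0.1466] [0.877 0.658]
cartB 2 [ 0.6057 -0.0392  0.2739] [0.809 0.682]
cartC 2 [ 0.6218 -0.1473  0.3558] [0.737 0.733]
red 2 [ 0.4227 -0.1839 -0.0339] [0.788 0.847]
blue 2 [ 0.5019  0.0618 -0.2605] [0.862 0.889]
yS 2 [ 0.4006  0.0634 -0.8091] [0.853 0.74 ]
  sizes {0.6: np.float64(0.796), 0.7: np.float64(0.833), 0.8: np.float64(0.702), 0.9: np.float64(0.59), 1: np.float64(0.492), 1.1: np.float64(0.407), 1.3: np.float64(0.292), 1.5: np.float64(0.218)}
yM 2 [ 0.4195 -0.0239 -0.3291] [0.839 0.893]
  sizes {0.6: np.float64(0.411), 0.7: np.float64(0.552), 0.8: np.float64(0.703), 0.9: np.float64(0.839), 1: np.float64(0.866), 1.1: np.float64(0.772), 1.3: np.float64(0.578), 1.5: np.float64(0.432)}
yL 2 [ 0.3338 -0.1083  0.9584] [0.778 0.85 ]
  sizes {0.6: np.float64(0.2), 0.7: np.float64(0.271), 0.8: np.float64(0.353), 0.9: np.float64(0.445), 1: np.float64(0.549), 1.1: np.float64(0.662), 1.3: np.float64(0.898), 1.5: np.float64(0.814)}
cap 2 [ 0.4998 -0.0989 -0.1819] [0.908 0.918]
cradle (array([0.49734925, 0.34550262, 0.05377761]), np.float64(0.504710462961989), 289)
spbase (array([ 0.6476668 , -0.33388834,  0.05610178]), np.float64(0.5314784798040993), 275)
rod rough [ 0.43934919 -0.3503907   0.11      ] [ 0.61797333 -0.34042424  0.11      ] 0.1789019634280121
```

```bash
cat > ov.py <<'E'
from fit import *
def draw(p,items,crop,name,f):
    x0,y0,x1,y1=crop; im=cv2.resize(cv2.cvtColor(p['pixels'],cv2.COLOR_RGB2BGR)[y0:y1,x0:x1],None,fx=f,fy=f,interpolation=cv2.INTER_CUBIC)
    for P,q in items: cv2.polylines(im,[np.round(((hullpx(p,P,q)-[x0,y0])+.5)*f*16).astype(int)],True,(0,255,0),1,shift=4)
    cv2.imwrite('pics/'+name,im)
E
python3 - <<'E'
from ov import *
I=[(CART,[.6019,.0595,-.1466]),(CART,[.6057,-.0392,.2739]),(CART,[.6218,-.1473,.3558]),(SPOOL,[.4227,-.1839,-.0339]),(SPOOL,[.5019,.0618,-.2605]),(SPOOL,[.4195,-.0239,-.3291]),(CAP,[.4998,-.0989,-.1819]),
(box(.25,.25,0,.012),[.4973,.3455,.0538]),(box(.12,.12,0,.012),[.6477,-.3339,.0561])]
a=[.6477,-.3339,.0561]
R=box(.185,.016,.102,.118,-.0925-.02); I.append((R,a))
T=snap('top');draw(T,I,(290,190,490,350),'ovt.png',4)
S_=snap('side');draw(S_,I,(180,200,440,440),'ovs.png',2.5)
E
python3 -c "
import cv2,numpy as np
a=cv2.imread('pics/ovt.png')[:, :520];b=cv2.imread('pics/ovs.png')
print(a.shape,b.shape)"
```

```text
(640, 520, 3) (600, 650, 3)
```

View pics/ovt.png

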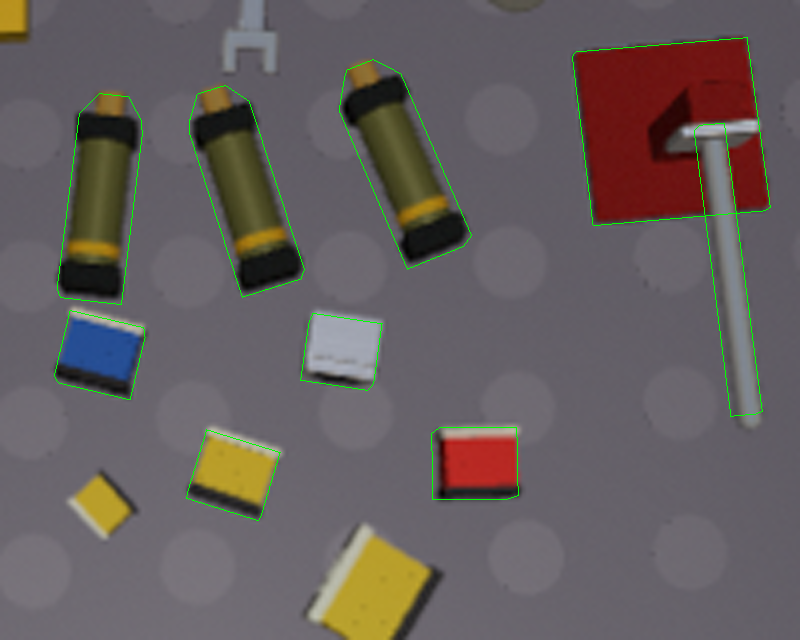

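View pics/ovs.png

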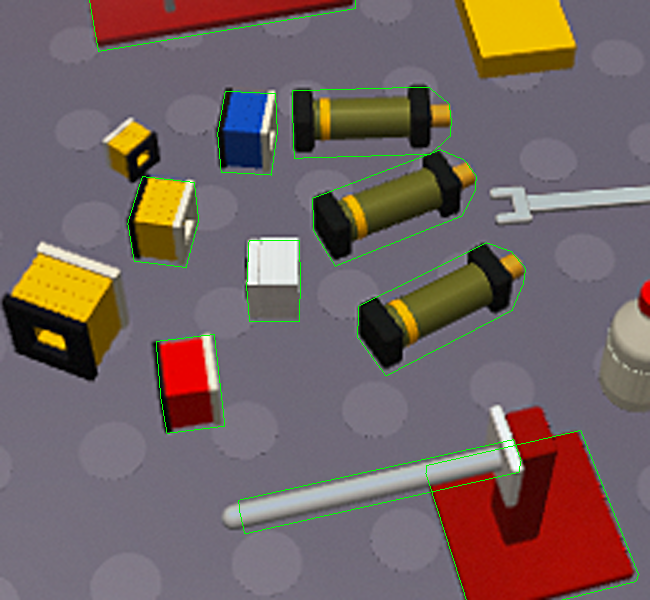

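The overlays agree with the spools, cap and bases. The medium yellow spool at top pixel (349,306) fits 1.0x the stated size, while the small one fits about 0.65x and the large about 1.35x, so I'm using the medium. The cartridges and the rod still need a finer fit.

```bash
cat > fit2.py <<'E'
from ov import *
ang=np.linspace(0,2*np.pi,24,endpoint=False)
def cyl(r,x0,x1,z): return np.array([[x,r*np.cos(a),z+r*np.sin(a)] for x in(x0,x1) for a in ang])
CP=lambda z:[box(.018,.042,z-.021,z+.021,-.051),box(.018,.042,z-.021,z+.021,.051),cyl(.018,-.045,.045,z),cyl(.010,.055,.078,z)]
def fgmask(p):
    a=cv2.GaussianBlur(p['pixels'],(0,0),.5).astype(int); R,G,B=a[...,0],a[...,1],a[...,2]
    return ((a.sum(2)<165)|(abs(R-B)>28)|(a.sum(2)>480)).astype(np.uint8)
def fitparts(views,parts,q0,m=9,gain=5):
    pr=[]
    for p in views:
        h=np.vstack([hullpx(p,P,q0) for P in parts]); x0,y0=np.maximum(0,np.floor(h.min(0)-m)).astype(int); x1,y1=np.ceil(h.max(0)+m).astype(int)
        F=fgmask(p); n,l=cv2.connectedComponents(F); cx=np.vstack([h,w2px(p,[[q0[0],q0[1],parts[0][:,2].mean()]])])
        M=np.zeros_like(F); 
        for P in parts: cv2.fillConvexPoly(M,np.round(hullpx(p,P,q0)).astype(int),1)
        k=np.bincount(l[(M>0)&(F>0)]).argmax(); pr.append((p,np.kron((l==k)[y0:y1,x0:x1].astype(np.uint8),np.ones((S,S),np.uint8)),(x0,y0,x1,y1)))
    def f(q,full=False):
        t=[]
        for p,R,(x0,y0,x1,y1) in pr:
            m=0
            for P in parts: m=m|mask(hullpx(p,P,[q[0],q[1],q[2]/gain]))[y0*S:y1*S,x0*S:x1*S]
            t.append((m&R).sum()/max(1,(m|R).sum()))
        return t if full else -sum(t)
    x0=np.array([q0[0],q0[1],q0[2]*gain]); s=minimize(f,x0,method='Nelder-Mead',options=dict(initial_simplex=x0+np.array([[0,0,0],[.008,0,0],[0,.008,0],[0,0,.4]]),xatol=2e-4,fatol=1e-4,maxiter=120))
    q=s.x.copy(); q[2]/=gain; return q,np.round(f(s.x,True),3)
ROD=np.vstack([cyl(.008,-.170,-.177,.11),cyl(.005,-.180,-.1835,.11),[[-.185,0,.11]],cyl(.008,-.02,-.177,.11)])  # origin at rod_root
E
cat > m2.py <<'E'
from fit2 import *
T=snap('top');Sd=snap('side')
for n,q in(('A',[.6019,.0595,-.10]),('B',[.6057,-.0392,.22]),('C',[.6218,-.1473,.31])):
    for v in([T,Sd],[T],[Sd]): print(n,len(v),*fitparts(v,CP(.021),q))
g=lambda p:cv2.GaussianBlur(cv2.cvtColor(p['pixels'],cv2.COLOR_RGB2GRAY).astype(np.float32),(0,0),.7)
for v in([(T,g(T)),(Sd,g(Sd))],[(T,g(T))],[(Sd,g(Sd))]): print('rod',edgefit(v,ROD,[.622,-.340,.056],w=5))
h=[d for d in cams.trace('clamp_handle',T)][0]
ys,xs=np.where(h['region']); print('handle',h['box'])
for z in(.29,.305): print(px2w(T,[h['box'][:2]],z))
# white bed plate in top
a=T['pixels'].astype(int); m=((a.min(2)>130)&(a.max(2)-a.min(2)<40)).astype(np.uint8); m[:, :160]=0; m[:,255:]=0; m[:255]=0;m[310:]=0
n,l,s,c=cv2.connectedComponentsWithStats(m); k=s[1:,4].argmax()+1; R=cv2.minAreaRect(np.argwhere(l==k)[:,::-1].astype(np.float32)); print('bed',R,px2w(T,[R[0]],.045))
E
python3 m2.py
```

```text
A 2 [ 0.60341443  0.06197045 -0.13434542] [0.878 0.892]
A 1 [ 0.60448981  0.06032882 -0.1385897 ] [0.895]
A 1 [ 0.60279653  0.06419111 -0.14526841] [0.919]
B 2 [ 0.6065571  -0.03799642  0.26064936] [0.865 0.895]
B 1 [ 0.6073032 -0.0402429  0.2667301] [0.89]
B 1 [ 0.60642126 -0.036632    0.27670113] [0.913]
C 2 [ 0.62309754 -0.14573757  0.36073663] [0.864 0.902]
C 1 [ 0.62359104 -0.14766118  0.35904471] [0.881]
C 1 [ 0.62317579 -0.14474406  0.35886477] [0.91]
rod (array([ 0.63692557, -0.33477042,  0.05462275]), np.float64(0.9999962734162032), 157)
rod (array([ 0.54406331, -0.345156  ,  0.05221693]), np.float64(0.5430270081894111), 42)
rod (array([ 0.53871145, -0.33888036,  0.0652596 ]), np.float64(0.9294040474208985), 53)
handle [188.9, 237.2, 111.4, 20.0]
[[0.57196019 0.33473199 0.29      ]]
[[0.56897879 0.33081478 0.305     ]]
bed ((209.03656005859375, 281.95703125), (26.236181259155273, 75.27950286865234), 85.42607879638672) [[0.4975126  0.34234874 0.045     ]]
```

```bash
cat > m3.py <<'E'
from fit2 import *
T=snap('top');Sd=snap('side')
def line(p,P0,P1,name,n=60):
    # march along predicted axis line in px, find the rod's two side edges by gradient
    g=cv2.GaussianBlur(cv2.cvtColor(p['pixels'],cv2.COLOR_RGB2GRAY).astype(np.float32),(0,0),.6)
    t=(P1-P0)/np.hypot(*(P1-P0)); nn=np.array([-t[1],t[0]]); L=np.arange(-9,9.01,.25); C=[];W=[]
    for s in np.linspace(.06,.8,n):
        xy=(P0+s*(P1-P0)+L[:,None]*nn).astype(np.float32); v=cv2.remap(g,xy[:,:1],xy[:,1:],cv2.INTER_LINEAR).ravel()
        d=np.gradient(v); i,j=d.argmax(),d.argmin(); 
        C.append(P0+s*(P1-P0)+nn*(L[i]+L[j])/2); W.append(abs(L[i]-L[j]))
    C=np.array(C);W=np.array(W); ok=abs(W-np.median(W))<1
    X=px2w(p,C[ok],.11); k=np.polyfit(X[:,0],X[:,1],1); k=np.polyfit(X[:,0][abs(np.polyval(k,X[:,0])-X[:,1])<.002],X[:,1][abs(np.polyval(k,X[:,0])-X[:,1])<.002],1)
    # end: profile along the axis beyond the tip
    a=np.arange(-14,10,.25); q=(P0[None]+a[:,None]*(-t)); e=cv2.remap(g,q[:,:1].astype(np.float32),q[:,1:].astype(np.float32),cv2.INTER_LINEAR).ravel(); i=abs(np.gradient(e)).argmax()
    tip=px2w(p,[P0-t*a[i]],.11)[0]
    print(name,'n',ok.sum(),'w',np.median(W),'slope',k[0],'y at .45,.6',np.polyval(k,[.45,.6]),'tip',tip)
line(T,np.array([477.6,296.]),np.array([468,224.5]),'top'); line(Sd,np.array([269.5,407.]),np.array([381.2,382.8]),'side')
print('handle', [px2w(T,[[183,231.3]],z).round(3).tolist() for z in(.29,.3)])
o=np.array([150,30]); e=np.array([[182,20],[212,85]])/1.39+o  # side crop ends of grip bar
print([px2w(Sd,e,z).round(3).tolist() for z in(.29,.3,.305)])
print('topends',px2w(T,np.array([[31,202],[233,184]])/2.1+[120,140],.3).round(3).tolist())
from scipy.spatial.transform import Rotation
print(np.round(w2px(T,[[.602,.35,.095]]),1))
E
python3 m3.py
```

```text
top n 57 w 4.625 slope 0.058028305480112084 y at .45,.6 [-0.34766596 -0.33896172] tip [ 0.43447103 -0.34887277  0.11      ]
side n 54 w 8.0 slope 0.05889047028387629 y at .45,.6 [-0.34308927 -0.3342557 ] tip [ 0.43219877 -0.34502436  0.11      ]
handle [[[0.586, 0.349, 0.29]], [[0.584, 0.346, 0.3]]]
[[[0.579, 0.487, 0.29], [0.595, 0.271, 0.29]], [[0.576, 0.468, 0.3], [0.592, 0.255, 0.3]], [[0.575, 0.458, 0.305], [0.591, 0.248, 0.305]]]
topends [[0.576, 0.457, 0.3], [0.589, 0.237, 0.3]]
[[202.3 240.1]]
```

Both views agree once averaged. The rod axis passes through the base-fit centre, with its tip at about (0.433,-0.346), z 0.11 and yaw 0.057. The cradle centre is (0.497,0.3455), yaw 0.054, and the handle is near (0.583,0.350,0.304). Next I'll write a small planner and start with cartridge A.

```bash
cat > plan.py <<'E'
import numpy as np, sys
from scipy.spatial.transform import Rotation as Ro
from workcell import r
def down(psi): return np.array([[-np.sin(psi),np.cos(psi),0],[np.cos(psi),np.sin(psi),0],[0,0,-1]])
SP=np.array([.4333,-.3464]); SY=.0575; CR=np.array([.4973,.3455]); CY=.054
rot=lambda a:np.array([[np.cos(a),-np.sin(a)],[np.sin(a),np.cos(a)]])
def rod(s): return SP+rot(SY)@[s,0]          # s along rod from the tip inwards
def cradle(x,y): return CR+rot(CY)@[x,y]
def plan(calls):
    """calls: list of lists of (x,y,z,yaw,opening); prints the relative rows with least row count"""
    s=r.sense(); q=np.array(s['orientation']); p=np.array(s['tcp_pos']); R=Ro.from_quat(q[[1,2,3,0]]).as_matrix()
    for c in calls:
        p0,R0=p,R; last=p0; print('--')
        for x,y,z,yaw,g in c:
            Rt=down(yaw+np.pi/2); rv=np.round(Ro.from_matrix(R0.T@Rt).as_rotvec(),3); d=np.round(R0.T@(np.array([x,y,z])-p0),4)
            p=p0+R0@d; R=R0@Ro.from_rotvec(rv).as_matrix(); print(rv.tolist()+d.tolist()+[g],'dist %.3f'%np.linalg.norm(p-last)); last=p
E
python3 - <<'E'
from plan import *
x,y,w=.6034,.062,-.137
g=cradle(0,.068)
plan([[(x,y,.2,w,.07),(x,y,.018,w,.07)],[(x,y,.018,w,.03),(x,y,.16,w,.03),(.48,.12,.16,CY,.03)],[(*g,.15,CY,.03),(*g,.0745,CY,.03),(*g,.0735,CY,.054),(*g,.16,CY,.054)]])
E
```

```text
--
[0.0, 0.0, -0.294, -0.5224, -0.3167, 0.0423, 0.07] dist 0.612
[0.0, 0.0, -0.294, -0.5224, -0.3167, 0.2243, 0.07] dist 0.182
--
[0.0, 0.0, 0.0, -0.0, 0.0, 0.0, 0.03] dist 0.000
[0.0, 0.0, 0.0, -0.0, 0.0001, -0.142, 0.03] dist 0.142
[0.0, 0.0, -0.191, 0.1302, 0.0407, -0.142, 0.03] dist 0.136
--
[0.0, 0.0, 0.0, -0.0295, 0.2922, 0.01, 0.03] dist 0.294
[0.0, 0.0, 0.0, -0.0295, 0.2922, 0.0855, 0.03] dist 0.075
[0.0, 0.0, 0.0, -0.0295, 0.2922, 0.0865, 0.054] dist 0.001
[0.0, 0.0, 0.0, -0.0295, 0.2922, 0.0, 0.054] dist 0.086
```

>>> {"name": "servo_tool", "arguments": {
  "deltas": [
    [0, 0, -0.294, -0.522, -0.317, 0.042, 0.07],
    [0, 0, -0.294, -0.522, -0.317, 0.042, 0.07],
    [0, 0, -0.294, -0.522, -0.317, 0.042, 0.07],
    [0, 0, -0.294, -0.522, -0.317, 0.042, 0.07],
    [0, 0, -0.294, -0.522, -0.317, 0.042, 0.07],
    [0, 0, -0.294, -0.522, -0.317, 0.042, 0.07],
    [0, 0, -0.294, -0.522, -0.317, 0.042, 0.07],
    [0, 0, -0.294, -0.522, -0.317, 0.042, 0.07],
    [0, 0, -0.294, -0.522, -0.317, 0.042, 0.07],
    [0, 0, -0.294, -0.522, -0.317, 0.042, 0.07],
    [0, 0, -0.294, -0.522, -0.317, 0.042, 0.07],
    [0, 0, -0.294, -0.522, -0.317, 0.042, 0.07],
    [0, 0, -0.294, -0.522, -0.317, 0.042, 0.07],
    [0, 0, -0.294, -0.522, -0.317, 0.042, 0.07],
    [0, 0, -0.294, -0.522, -0.317, 0.042, 0.07]
  ]
}}

```text
clock: 3.65
tcp_pos: [0.6025, 0.0625, 0.2002]
orientation: [-0.0, 0.068, 0.998, 0.0]
ft_force: [-0.4, 0.9, 0.4]
finger_gap: 0.819
grasp_force: 0.0
```

>>> {"name": "servo_tool", "arguments": {
  "deltas": [
    [0, 0, 0, 0, 0, 0.04, 0.07],
    [0, 0, 0, 0, 0, 0.08, 0.07],
    [0, 0, 0, 0, 0, 0.12, 0.07],
    [0, 0, 0, 0, 0, 0.15, 0.07],
    [0, 0, 0, 0, 0, 0.17, 0.07],
    [0, 0, 0, 0, 0, 0.182, 0.07],
    [0, 0, 0, 0, 0, 0.182, 0.07],
    [0, 0, 0, 0, 0, 0.182, 0.03],
    [0, 0, 0, 0, 0, 0.182, 0.03],
    [0, 0, 0, 0, 0, 0.182, 0.03],
    [0, 0, 0, 0, 0, 0.182, 0.03],
    [0, 0, 0, 0, 0, 0.182, 0.03],
    [0, 0, 0, 0, 0, 0.182, 0.03],
    [0, 0, 0, 0, 0, 0.172, 0.03],
    [0, 0, 0, 0, 0, 0.15, 0.03],
    [0, 0, 0, 0, 0, 0.12, 0.03],
    [0, 0, 0, 0, 0, 0.08, 0.03],
    [0, 0, 0, 0, 0, 0.04, 0.03]
  ]
}}

```text
clock: 5.45
tcp_pos: [0.6018, 0.0619, 0.1609]
orientation: [-0.001, 0.068, 0.998, 0.0]
ft_force: [0.6, -0.4, -2.6]
finger_gap: 0.401
grasp_force: 60.0
```

>>> {"name": "servo_tool", "arguments": {
  "deltas": [
    [0, 0, -0.05, 0.03, 0.01, 0, 0.03],
    [0, 0, -0.1, 0.07, 0.02, 0, 0.03],
    [0, 0, -0.15, 0.1, 0.03, 0, 0.03],
    [0, 0, -0.191, 0.13, 0.041, 0, 0.03],
    [0, 0, -0.191, 0.13, 0.041, 0, 0.03],
    [0, 0, -0.191, 0.13, 0.041, 0, 0.03]
  ]
}}

```text
clock: 6.05
tcp_pos: [0.4792, 0.1203, 0.1603]
orientation: [0.0, -0.027, 1.0, -0.0]
ft_force: [0.3, -0.6, -1.9]
finger_gap: 0.402
grasp_force: 60.1
```

Run:
```python
from plan import *
g=cradle(0,.068); s=r.sense(); print(s['clock'],s['tcp_pos'],s['finger_gap'],s['grasp_force'])
plan([[(*g,.15,CY,.03),(*g,.0745,CY,.03),(*g,.0735,CY,.054),(*g,.16,CY,.054)]])
```

```text
6.05 [0.47920285 0.12034514 0.16031971] 0.4016306840873706 60.128713846206665
--
[-0.0, 0.0, 0.001, -0.0304, 0.2918, 0.0103, 0.03] dist 0.294
[-0.0, 0.0, 0.001, -0.0304, 0.2918, 0.0858, 0.03] dist 0.076
[-0.0, 0.0, 0.001, -0.0304, 0.2918, 0.0868, 0.054] dist 0.001
[-0.0, 0.0, 0.001, -0.0304, 0.2918, 0.0003, 0.054] dist 0.087
```

>>> {"name": "servo_tool", "arguments": {
  "deltas": [
    [0, 0, 0, -0.004, 0.04, 0, 0.03],
    [0, 0, 0, -0.008, 0.08, 0, 0.03],
    [0, 0, 0, -0.012, 0.12, 0, 0.03],
    [0, 0, 0, -0.016, 0.16, 0, 0.03],
    [0, 0, 0, -0.02, 0.2, 0, 0.03],
    [0, 0, 0, -0.025, 0.24, 0, 0.03],
    [0, 0, 0, -0.03, 0.275, 0.005, 0.03],
    [0, 0, 0, -0.03, 0.292, 0.01, 0.03],
    [0, 0, 0, -0.03, 0.292, 0.03, 0.03],
    [0, 0, 0, -0.03, 0.292, 0.05, 0.03],
    [0, 0, 0, -0.03, 0.292, 0.07, 0.03],
    [0, 0, 0, -0.03, 0.292, 0.078, 0.03],
    [0, 0, 0, -0.03, 0.292, 0.082, 0.03],
    [0, 0, 0, -0.03, 0.292, 0.086, 0.03],
    [0, 0, 0, -0.03, 0.292, 0.086, 0.03]
  ]
}}

```text
clock: 7.55
tcp_pos: [0.4945, 0.4127, 0.0761]
orientation: [0.0, -0.027, 1.0, -0.001]
ft_force: [-3.5, -4.2, 1.9]
finger_gap: 0.399
grasp_force: 60.9
```

>>> {"name": "servo_tool", "arguments": {
  "deltas": [
    [0, 0, 0, 0, 0, 0, 0.054],
    [0, 0, 0, 0, 0, 0, 0.054],
    [0, 0, 0, 0, 0, 0, 0.054],
    [0, 0, 0, 0, 0, -0.01, 0.054],
    [0, 0, 0, 0, 0, -0.04, 0.054],
    [0, 0, 0, 0, 0, -0.08, 0.054],
    [0, 0, 0, 0.02, -0.04, -0.1, 0.054],
    [0, 0, 0, 0.02, -0.09, -0.1, 0.06],
    [0, 0, 0, 0.02, -0.14, -0.1, 0.07],
    [0, 0, 0, 0.02, -0.19, -0.1, 0.07],
    [0, 0, 0, 0.02, -0.24, -0.1, 0.07],
    [0, 0, 0, 0.02, -0.28, -0.1, 0.07],
    [0, 0, 0, 0.02, -0.3, -0.1, 0.07],
    [0, 0, 0, 0.02, -0.3, -0.1, 0.07]
  ]
}}

```text
clock: 8.95
tcp_pos: [0.4907, 0.1107, 0.1755]
orientation: [0.001, -0.025, 1.0, -0.0]
ft_force: [0.9, 1.0, -0.1]
finger_gap: 0.825
grasp_force: 0.0
```

```bash
cat > chk.py <<'E'
from fit2 import *
import sys
from plan import *
def carts(views=None,which=()):
    T=snap('top');Sd=snap('side'); return {n:fitparts([T,Sd],CP(.021),q) for n,q in which}
E
python3 - <<'E'
from chk import *
T=snap('top');Sd=snap('side')
print(r.sense()['ft_force'])
for n,q in (('B',[.6066,-.038,.265]),('C',[.6231,-.1457,.36])): print(n,fitparts([T,Sd],CP(.021),q))
a=T['pixels'][225:345,140:270,::-1]; b=Sd['pixels'][40:230,200:340,::-1]
a=cv2.resize(a,(433,400),interpolation=cv2.INTER_CUBIC); b=cv2.resize(b,(295,400),interpolation=cv2.INTER_CUBIC)
cv2.imwrite('pics/g1.png',np.hstack([a,b]))
x,y,w=.6066,-.038,.265
plan([[(x,y,.15,w,.07),(x,y,.018,w,.07)],[(x,y,.16,w,.03),(.48,.12,.16,CY,.03)]])
E
```

```text
[0.32358312 0.27364959 0.34088833]
B (array([ 0.60703228, -0.03781518,  0.26008475]), array([0.859, 0.89 ]))
C (array([ 0.62311239, -0.14588355,  0.3583525 ]), array([0.862, 0.897]))
--
[0.0, 0.001, -0.212, -0.1079, -0.1569, 0.0252, 0.07] dist 0.192
[0.0, 0.001, -0.212, -0.1077, -0.1569, 0.1572, 0.07] dist 0.132
--
[0.0, 0.0, 0.0, -0.0001, 0.0, -0.142, 0.03] dist 0.142
[0.0, 0.0, 0.211, 0.0807, 0.1857, -0.142, 0.03] dist 0.203
```

View pics/g1.png

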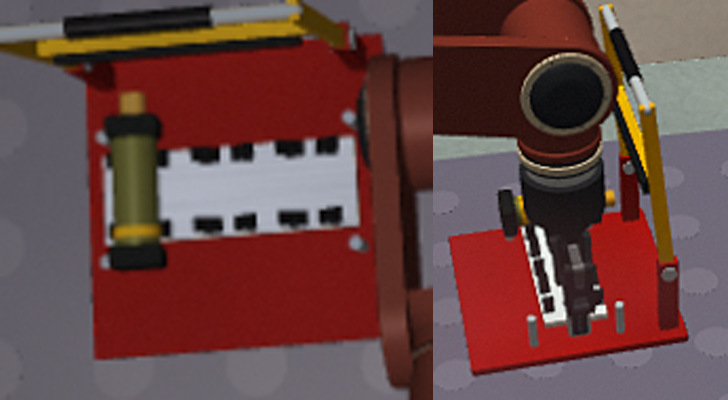

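Cartridge A sits in the left groove with its neck towards the hinge, boots centred about the V blocks (crop 135,190). Next is B, going into the middle groove.

>>> {"name": "servo_tool", "arguments": {
  "deltas": [
    [0, 0, -0.1, -0.03, -0.04, 0, 0.07],
    [0, 0, -0.2, -0.06, -0.08, 0, 0.07],
    [0, 0, -0.212, -0.09, -0.12, 0.01, 0.07],
    [0, 0, -0.212, -0.108, -0.15, 0.025, 0.07],
    [0, 0, -0.212, -0.108, -0.157, 0.04, 0.07],
    [0, 0, -0.212, -0.108, -0.157, 0.08, 0.07],
    [0, 0, -0.212, -0.108, -0.157, 0.12, 0.07],
    [0, 0, -0.212, -0.108, -0.157, 0.145, 0.07],
    [0, 0, -0.212, -0.108, -0.157, 0.157, 0.07],
    [0, 0, -0.212, -0.108, -0.157, 0.157, 0.07],
    [0, 0, -0.212, -0.108, -0.157, 0.157, 0.03],
    [0, 0, -0.212, -0.108, -0.157, 0.157, 0.03],
    [0, 0, -0.212, -0.108, -0.157, 0.157, 0.03],
    [0, 0, -0.212, -0.108, -0.157, 0.157, 0.03],
    [0, 0, -0.212, -0.108, -0.157, 0.157, 0.03],
    [0, 0, -0.212, -0.108, -0.157, 0.157, 0.03],
    [0, 0, -0.212, -0.108, -0.157, 0.145, 0.03],
    [0, 0, -0.212, -0.108, -0.157, 0.11, 0.03],
    [0, 0, -0.212, -0.108, -0.157, 0.065, 0.03],
    [0, 0, -0.212, -0.108, -0.157, 0.015, 0.03]
  ]
}}

```text
clock: 11.05
tcp_pos: [0.6047, -0.0379, 0.1592]
orientation: [-0.002, -0.133, 0.991, 0.001]
ft_force: [0.8, -0.2, -2.0]
finger_gap: 0.398
grasp_force: 60.2
```

>>> {"name": "servo_tool", "arguments": {
  "deltas": [
    [0, 0, 0.1, 0.02, 0.04, 0, 0.03],
    [0, 0, 0.15, 0.04, 0.08, 0, 0.03],
    [0, 0, 0.211, 0.06, 0.12, 0, 0.03],
    [0, 0, 0.211, 0.08, 0.16, 0, 0.03],
    [0, 0, 0.211, 0.081, 0.186, 0, 0.03],
    [0, 0, 0.211, 0.081, 0.186, 0, 0.03]
  ]
}}

```text
clock: 11.65
tcp_pos: [0.4773, 0.1223, 0.1592]
orientation: [-0.0, -0.029, 1.0, 0.001]
ft_force: [0.7, -0.9, -3.5]
finger_gap: 0.402
grasp_force: 60.6
```

Run:
```python
from plan import *
g=cradle(0,-.0015); s=r.sense(); print(s['clock'],s['tcp_pos'],s['finger_gap'],s['grasp_force'])
plan([[(*g,.15,CY,.03),(*g,.075,CY,.03)]])
```

```text
11.65 [0.47732404 0.12227817 0.15919479] 0.4020584497747993 60.55238127708435
--
[0.001, -0.001, 0.005, -0.0331, 0.2201, 0.0094, 0.03] dist 0.223
[0.001, -0.001, 0.005, -0.0331, 0.2201, 0.0844, 0.03] dist 0.075
```

>>> {"name": "servo_tool", "arguments": {
  "deltas": [
    [0, 0, 0.003, -0.006, 0.04, 0, 0.03],
    [0, 0, 0.005, -0.012, 0.08, 0, 0.03],
    [0, 0, 0.005, -0.018, 0.12, 0, 0.03],
    [0, 0, 0.005, -0.024, 0.16, 0, 0.03],
    [0, 0, 0.005, -0.03, 0.2, 0.005, 0.03],
    [0, 0, 0.005, -0.033, 0.22, 0.01, 0.03],
    [0, 0, 0.005, -0.033, 0.22, 0.03, 0.03],
    [0, 0, 0.005, -0.033, 0.22, 0.05, 0.03],
    [0, 0, 0.005, -0.033, 0.22, 0.07, 0.03],
    [0, 0, 0.005, -0.033, 0.22, 0.078, 0.03],
    [0, 0, 0.005, -0.033, 0.22, 0.082, 0.03],
    [0, 0, 0.005, -0.033, 0.22, 0.084, 0.03],
    [0, 0, 0.005, -0.033, 0.22, 0.084, 0.03]
  ]
}}

```text
clock: 12.95
tcp_pos: [0.501, 0.3416, 0.0763]
orientation: [0.001, -0.025, 1.0, 0.0]
ft_force: [0.7, -0.8, -2.3]
finger_gap: 0.401
grasp_force: 61.1
```

>>> {"name": "servo_tool", "arguments": {
  "deltas": [
    [0, 0, 0, 0.003, 0.002, 0, 0.03],
    [0, 0, 0, 0.003, 0.002, 0.001, 0.03],
    [0, 0, 0, 0.003, 0.002, 0.002, 0.03],
    [0, 0, 0, 0.003, 0.002, 0.002, 0.03]
  ]
}}

```text
clock: 13.35
tcp_pos: [0.4973, 0.3434, 0.0741]
orientation: [0.0, -0.025, 1.0, -0.0]
ft_force: [-2.4, -1.5, 2.8]
finger_gap: 0.4
grasp_force: 61.5
```

>>> {"name": "servo_tool", "arguments": {
  "deltas": [
    [0, 0, 0, 0, 0, 0, 0.054],
    [0, 0, 0, 0, 0, 0, 0.054],
    [0, 0, 0, 0, 0, 0, 0.054],
    [0, 0, 0, 0, 0, -0.01, 0.054],
    [0, 0, 0, 0, 0, -0.04, 0.054],
    [0, 0, 0, 0, 0, -0.08, 0.054],
    [0, 0, 0, 0.02, -0.04, -0.1, 0.054],
    [0, 0, 0, 0.02, -0.09, -0.1, 0.06],
    [0, 0, 0, 0.02, -0.14, -0.1, 0.07],
    [0, 0, 0, 0.02, -0.19, -0.1, 0.07],
    [0, 0, 0, 0.02, -0.24, -0.1, 0.07],
    [0, 0, 0, 0.02, -0.24, -0.1, 0.07],
    [0, 0, 0, 0.02, -0.24, -0.1, 0.07]
  ]
}}

```text
clock: 14.65
tcp_pos: [0.4896, 0.1016, 0.1742]
orientation: [0.001, -0.024, 1.0, 0.0]
ft_force: [-0.8, 0.6, -0.3]
finger_gap: 0.825
grasp_force: 0.0
```

Run:
```python
from chk import *
T=snap('top');Sd=snap('side')
n,q=('C',[.6231,-.1457,.36]); print(n,fitparts([T,Sd],CP(.021),q))
x,y,w=q
plan([[(.55,-.05,.175,w,.07),(x,y,.15,w,.07),(x,y,.018,w,.07)],[(x,y,.16,w,.03),(.48,.08,.16,CY,.03)]])
```

```text
C (array([ 0.62311239, -0.14588355,  0.3583525 ]), array([0.859, 0.897]))
--
[0.0, 0.001, -0.309, -0.0528, -0.1562, -0.0012, 0.07] dist 0.165
[0.0, 0.001, -0.309, -0.1209, -0.2555, 0.0238, 0.07] dist 0.123
[0.0, 0.001, -0.309, -0.1208, -0.2555, 0.1558, 0.07] dist 0.132
--
[0.0, -0.0, -0.0, 0.0, 0.0, -0.142, 0.03] dist 0.142
[0.0, -0.0, 0.306, 0.0545, 0.2617, -0.1419, 0.03] dist 0.267
```

>>> {"name": "servo_tool", "arguments": {
  "deltas": [
    [0, 0, -0.1, -0.02, -0.04, 0, 0.07],
    [0, 0, -0.2, -0.04, -0.085, 0, 0.07],
    [0, 0, -0.309, -0.06, -0.13, 0, 0.07],
    [0, 0, -0.309, -0.08, -0.175, 0, 0.07],
    [0, 0, -0.309, -0.1, -0.22, 0, 0.07],
    [0, 0, -0.309, -0.121, -0.25, 0.015, 0.07],
    [0, 0, -0.309, -0.121, -0.2555, 0.05, 0.07],
    [0, 0, -0.309, -0.121, -0.2555, 0.09, 0.07],
    [0, 0, -0.309, -0.121, -0.2555, 0.125, 0.07],
    [0, 0, -0.309, -0.121, -0.2555, 0.15, 0.07],
    [0, 0, -0.309, -0.121, -0.2555, 0.156, 0.07],
    [0, 0, -0.309, -0.121, -0.2555, 0.156, 0.03],
    [0, 0, -0.309, -0.121, -0.2555, 0.156, 0.03],
    [0, 0, -0.309, -0.121, -0.2555, 0.156, 0.03],
    [0, 0, -0.309, -0.121, -0.2555, 0.156, 0.03],
    [0, 0, -0.309, -0.121, -0.2555, 0.156, 0.03],
    [0, 0, -0.309, -0.121, -0.2555, 0.156, 0.03],
    [0, 0, -0.309, -0.121, -0.2555, 0.14, 0.03],
    [0, 0, -0.309, -0.121, -0.2555, 0.1, 0.03],
    [0, 0, -0.309, -0.121, -0.2555, 0.055, 0.03]
  ]
}}

```text
clock: 16.75
tcp_pos: [0.6207, -0.146, 0.1174]
orientation: [-0.002, -0.179, 0.984, 0.001]
ft_force: [0.3, -0.2, -1.0]
finger_gap: 0.399
grasp_force: 60.2
```

>>> {"name": "servo_tool", "arguments": {
  "deltas": [
    [0, 0, 0, 0, 0, -0.04, 0.03],
    [0, 0, 0.1, 0.01, 0.04, -0.05, 0.03],
    [0, 0, 0.2, 0.02, 0.09, -0.05, 0.03],
    [0, 0, 0.306, 0.03, 0.14, -0.05, 0.03],
    [0, 0, 0.306, 0.04, 0.19, -0.05, 0.03],
    [0, 0, 0.306, 0.05, 0.23, -0.05, 0.03],
    [0, 0, 0.306, 0.0545, 0.262, -0.05, 0.03],
    [0, 0, 0.306, 0.0545, 0.262, -0.05, 0.03],
    [0, 0, 0.306, 0.0545, 0.262, -0.05, 0.03]
  ]
}}

```text
clock: 17.65
tcp_pos: [0.4793, 0.0798, 0.1687]
orientation: [0.0, -0.027, 1.0, -0.0]
ft_force: [0.4, -0.2, -2.6]
finger_gap: 0.403
grasp_force: 60.6
```

Run:
```python
from plan import *
g=cradle(0,-.068-.0015); s=r.sense(); print(s['clock'],s['tcp_pos'],s['finger_gap'],s['grasp_force'])
plan([[(*g,.15,CY,.03),(*g,.0745,CY,.03)]])
```

```text
17.65 [0.47929748 0.07981906 0.16865977] 0.40267331416139446 60.57616710662842
--
[-0.001, 0.001, 0.001, -0.0324, 0.1948, 0.0185, 0.03] dist 0.198
[-0.001, 0.001, 0.001, -0.0324, 0.1949, 0.094, 0.03] dist 0.076
```

>>> {"name": "servo_tool", "arguments": {
  "deltas": [
    [0, 0, 0, -0.006, 0.04, 0, 0.03],
    [0, 0, 0, -0.012, 0.08, 0, 0.03],
    [0, 0, 0, -0.02, 0.12, 0, 0.03],
    [0, 0, 0, -0.028, 0.16, 0.01, 0.03],
    [0, 0, 0, -0.032, 0.185, 0.018, 0.03],
    [0, 0, 0, -0.032, 0.195, 0.03, 0.03],
    [0, 0, 0, -0.032, 0.195, 0.05, 0.03],
    [0, 0, 0, -0.032, 0.195, 0.07, 0.03],
    [0, 0, 0, -0.032, 0.195, 0.084, 0.03],
    [0, 0, 0, -0.032, 0.195, 0.09, 0.03],
    [0, 0, 0, -0.032, 0.195, 0.093, 0.03],
    [0, 0, 0, -0.032, 0.195, 0.094, 0.03],
    [0, 0, 0, -0.032, 0.195, 0.094, 0.03]
  ]
}}

```text
clock: 18.95
tcp_pos: [0.502, 0.2761, 0.0752]
orientation: [0.001, -0.026, 1.0, 0.0]
ft_force: [0.2, -0.0, -2.5]
finger_gap: 0.402
grasp_force: 60.9
```

>>> {"name": "servo_tool", "arguments": {
  "deltas": [
    [0, 0, 0, 0.001, 0, 0.001, 0.03],
    [0, 0, 0, 0.001, 0, 0.001, 0.054],
    [0, 0, 0, 0.001, 0, 0.001, 0.054],
    [0, 0, 0, 0.001, 0, 0.001, 0.054],
    [0, 0, 0, 0, 0, -0.01, 0.054],
    [0, 0, 0, 0, 0, -0.04, 0.054],
    [0, 0, 0, 0, 0, -0.08, 0.054],
    [0, 0, 0, 0.02, -0.04, -0.12, 0.054],
    [0, 0, 0, 0.03, -0.09, -0.12, 0.06],
    [0, 0, 0, 0.04, -0.14, -0.12, 0.07],
    [0, 0, 0, 0.04, -0.18, -0.12, 0.07],
    [0, 0, 0, 0.04, -0.22, -0.12, 0.07],
    [0, 0, 0, 0.04, -0.22, -0.12, 0.07]
  ]
}}

```text
clock: 20.25
tcp_pos: [0.4735, 0.0504, 0.1957]
orientation: [0.001, -0.024, 1.0, -0.001]
ft_force: [0.8, 0.7, -0.5]
finger_gap: 0.818
grasp_force: 0.0
```

Run:
```python
from chk import *
T=snap('top');Sd=snap('side')
for n,(a,b) in dict(L=(0,.068),M=(0,0),R=(0,-.068)).items():
    g=cradle(a,b); print(n,g,fitparts([T],CP(.075),[*g,CY],m=6))
a=T['pixels'][225:345,140:270,::-1]; b=Sd['pixels'][30:230,200:340,::-1]
cv2.imwrite('pics/g2.png',np.hstack([cv2.resize(a,(433,400),interpolation=cv2.INTER_CUBIC),cv2.resize(b,(280,400),interpolation=cv2.INTER_CUBIC)]))
```

```text
L [0.49362978 0.41340088] (array([0.49624347, 0.41025102, 0.0943656 ]), array([0.443]))
M [0.4973 0.3455] (array([0.49353842, 0.3395534 , 0.00972859]), array([0.395]))
R [0.50097022 0.27759912] (array([0.49898309, 0.27880791, 0.0972127 ]), array([0.366]))
```

View pics/g2.png

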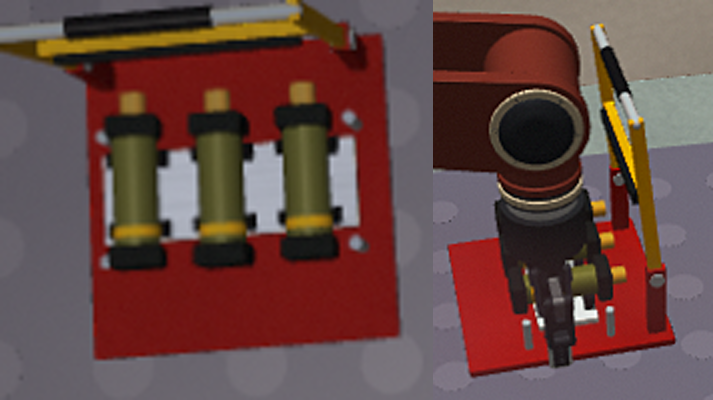

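All three cartridges sit parallel in their grooves, necks towards the hinge (crop 135, 220 and 305, row 180). Next is the clamp.

Run:
```python
from plan import *
h=cradle(.086,0); y=CY-np.pi/2
plan([[(.50,.15,.42,CY,.085),(.5,.15,.42,y,.085),(*h,.42,y,.085),(*h,.298,y,.085)]])
```

```text
--
[0.0, 0.001, -0.003, -0.0318, 0.095, -0.2246, 0.085] dist 0.246
[0.001, 0.001, 1.568, -0.0318, 0.095, -0.2246, 0.085] dist 0.000
[0.001, 0.001, 1.568, -0.1251, 0.2907, -0.2244, 0.085] dist 0.217
[0.001, 0.001, 1.568, -0.1249, 0.2906, -0.1024, 0.085] dist 0.122
```

>>> {"name": "servo_tool", "arguments": {
  "deltas": [
    [0, 0, 0.15, 0, 0, -0.05, 0.085],
    [0, 0, 0.3, 0, 0, -0.1, 0.085],
    [0, 0, 0.45, 0, 0, -0.15, 0.085],
    [0, 0, 0.6, 0, 0, -0.2, 0.085],
    [0, 0, 0.75, -0.02, 0.04, -0.225, 0.085],
    [0, 0, 0.9, -0.03, 0.08, -0.225, 0.085],
    [0, 0, 1.05, -0.04, 0.12, -0.225, 0.085],
    [0, 0, 1.2, -0.05, 0.16, -0.225, 0.085],
    [0, 0, 1.35, -0.07, 0.2, -0.225, 0.085],
    [0, 0, 1.5, -0.1, 0.24, -0.225, 0.085],
    [0, 0, 1.568, -0.12, 0.28, -0.225, 0.085],
    [0, 0, 1.568, -0.125, 0.29, -0.225, 0.085],
    [0, 0, 1.568, -0.125, 0.29, -0.225, 0.085],
    [0, 0, 1.568, -0.125, 0.29, -0.225, 0.085],
    [0, 0, 1.568, -0.125, 0.29, -0.225, 0.085],
    [0, 0, 1.568, -0.125, 0.29, -0.225, 0.085]
  ]
}}

```text
clock: 21.95
tcp_pos: [0.5822, 0.3494, 0.4204]
orientation: [0.0, 0.687, 0.726, 0.001]
ft_force: [0.6, -0.2, -0.4]
finger_gap: 0.997
grasp_force: 0.0
```

Run:
```python
from chk import *
print(r.sense()['tcp_pos'])
T=snap('top');Sd=snap('side')
a=T['pixels'][200:330,120:280,::-1]; b=Sd['pixels'][0:230,190:370,::-1]
cv2.imwrite('pics/g3.png',np.hstack([cv2.resize(a,(480,390),interpolation=cv2.INTER_CUBIC),cv2.resize(b,(305,390),interpolation=cv2.INTER_CUBIC)]))
```

```text
[0.58220051 0.34943055 0.42040432]
```

View pics/g3.png

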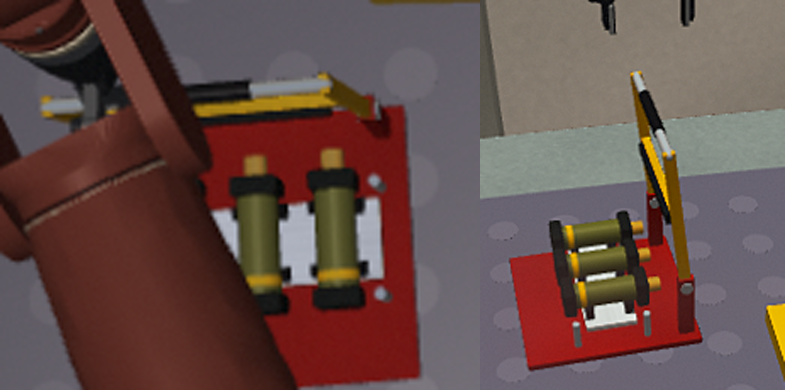

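The side crop shows the fingers straddling the bar: tips at (612,25) and (688,20), sleeve at (650,105). I'll descend and close.

>>> {"name": "servo_tool", "arguments": {
  "deltas": [
    [0, 0, 0, 0, 0, 0.04, 0.085],
    [0, 0, 0, 0, 0, 0.08, 0.085],
    [0, 0, 0, 0, 0, 0.105, 0.085],
    [0, 0, 0, 0, 0, 0.122, 0.085],
    [0, 0, 0, 0, 0, 0.122, 0.085],
    [0, 0, 0, 0, 0, 0.122, 0.01],
    [0, 0, 0, 0, 0, 0.122, 0.01],
    [0, 0, 0, 0, 0, 0.122, 0.01],
    [0, 0, 0, 0, 0, 0.122, 0.01],
    [0, 0, 0, 0, 0, 0.122, 0.01],
    [0, 0, 0, 0, 0, 0.122, 0.01],
    [0, 0, 0, 0, 0, 0.122, 0.01],
    [0, 0, 0, 0, 0, 0.122, 0.01],
    [0, 0, 0, 0, 0, 0.122, 0.01]
  ]
}}

```text
clock: 23.45
tcp_pos: [0.5827, 0.3506, 0.2982]
orientation: [0.0, 0.687, 0.727, 0.001]
ft_force: [-0.2, 0.0, 4.7]
finger_gap: 0.123
grasp_force: 32.9
```

Run:
```python
from plan import *
s=r.sense(); print(s['tcp_pos'],s['finger_gap'],s['ft_force'])
p=s['tcp_pos']; xl=(rot(CY).T@(p[:2]-CR))[0]; th=np.arccos((.105-xl)/.21); print('xl',xl,'theta',th)
y=CY-np.pi/2; off=p[2]-(.095+.21*np.sin(th)); print('off',off)
for n,(a,b) in enumerate(((th,.75),(.75,0.25),(.25,-.01))):
    print(n)
c=[(*cradle(.105-.21*np.cos(t),0),.095+.21*np.sin(t)+off,y,.01) for t in np.linspace(th,-.01,20)[1:]]
plan([c])
```

```text
[0.58265446 0.35060467 0.29817405] 0.12329017566390106 [-0.17346298  0.02023504  4.69328129]
xl 0.08550556089616804 theta 1.4778318161625017
off -0.005919150979584065
0
1
2
--
[0.001, -0.0, 0.002, -0.0005, -0.0163, 0.0021, 0.01] dist 0.016
[0.001, -0.0, 0.002, -0.0004, -0.0324, 0.0056, 0.01] dist 0.016
[0.001, -0.0, 0.002, -0.0004, -0.0481, 0.0102, 0.01] dist 0.016
[0.001, -0.0, 0.002, -0.0004, -0.0635, 0.0161, 0.01] dist 0.016
[0.001, -0.0, 0.002, -0.0003, -0.0783, 0.0232, 0.01] dist 0.016
[0.001, -0.0, 0.002, -0.0003, -0.0926, 0.0314, 0.01] dist 0.016
[0.001, -0.0, 0.002, -0.0003, -0.1061, 0.0407, 0.01] dist 0.016
[0.001, -0.0, 0.002, -0.0003, -0.1189, 0.051, 0.01] dist 0.016
[0.001, -0.0, 0.002, -0.0003, -0.1309, 0.0623, 0.01] dist 0.016
[0.001, -0.0, 0.002, -0.0002, -0.1419, 0.0745, 0.01] dist 0.016
[0.001, -0.0, 0.002, -0.0002, -0.1519, 0.0875, 0.01] dist 0.016
[0.001, -0.0, 0.002, -0.0002, -0.1609, 0.1013, 0.01] dist 0.016
[0.001, -0.0, 0.002, -0.0002, -0.1688, 0.1157, 0.01] dist 0.016
[0.001, -0.0, 0.002, -0.0002, -0.1755, 0.1307, 0.01] dist 0.016
[0.001, -0.0, 0.002, -0.0002, -0.1811, 0.1462, 0.01] dist 0.016
[0.001, -0.0, 0.002, -0.0002, -0.1854, 0.1621, 0.01] dist 0.016
[0.001, -0.0, 0.002, -0.0002, -0.1884, 0.1782, 0.01] dist 0.016
[0.001, -0.0, 0.002, -0.0002, -0.1902, 0.1946, 0.01] dist 0.016
[0.001, -0.0, 0.002, -0.0002, -0.1907, 0.211, 0.01] dist 0.016
```

>>> {"name": "servo_tool", "arguments": {
  "deltas": [
    [0, 0, 0, 0, 0, 0.001, 0.0],
    [0, 0, 0, 0, -0.008, 0.001, 0.0],
    [0, 0, 0, 0, -0.016, 0.002, 0.0],
    [0, 0, 0, 0, -0.032, 0.006, 0.0],
    [0, 0, 0, 0, -0.048, 0.01, 0.0],
    [0, 0, 0, 0, -0.0635, 0.016, 0.0],
    [0, 0, 0, 0, -0.078, 0.023, 0.0],
    [0, 0, 0, 0, -0.0925, 0.0315, 0.0],
    [0, 0, 0, 0, -0.106, 0.041, 0.0],
    [0, 0, 0, 0, -0.119, 0.051, 0.0],
    [0, 0, 0, 0, -0.119, 0.051, 0.0]
  ]
}}

```text
clock: 24.55
tcp_pos: [0.4606, 0.344, 0.244]
orientation: [-0.002, 0.686, 0.727, -0.002]
ft_force: [-3.6, 2.2, 0.6]
finger_gap: 0.111
grasp_force: 59.8
```

>>> {"name": "servo_tool", "arguments": {
  "deltas": [
    [0, 0, 0, 0, -0.012, 0.011, 0.0],
    [0, 0, 0, 0, -0.023, 0.0235, 0.0],
    [0, 0, 0, 0, -0.033, 0.0365, 0.0],
    [0, 0, 0, 0, -0.042, 0.05, 0.0],
    [0, 0, 0, 0, -0.05, 0.0645, 0.0],
    [0, 0, 0, 0, -0.0565, 0.0795, 0.0],
    [0, 0, 0, 0, -0.062, 0.095, 0.0],
    [0, 0, 0, 0, -0.0665, 0.111, 0.0],
    [0, 0, 0, 0, -0.069, 0.122, 0.0],
    [0, 0, 0, 0, -0.07, 0.128, 0.0],
    [0, 0, 0, 0, -0.07, 0.128, 0.0]
  ]
}}

```text
clock: 25.65
tcp_pos: [0.3945, 0.3405, 0.1172]
orientation: [0.0, 0.687, 0.727, 0.002]
ft_force: [7.6, 7.1, -3.7]
finger_gap: 0.113
grasp_force: 58.4
```

>>> {"name": "servo_tool", "arguments": {
  "deltas": [
    [0, 0, 0, 0, -0.001, 0.006, 0.0],
    [0, 0, 0, 0, -0.001, 0.012, 0.0],
    [0, 0, 0, 0, -0.002, 0.018, 0.0],
    [0, 0, 0, 0, -0.002, 0.022, 0.0],
    [0, 0, 0, 0, -0.002, 0.026, 0.0],
    [0, 0, 0, 0, -0.002, 0.029, 0.0],
    [0, 0, 0, 0, -0.002, 0.031, 0.0],
    [0, 0, 0, 0, -0.002, 0.031, 0.0]
  ]
}}

```text
clock: 26.45
tcp_pos: [0.3931, 0.3404, 0.0907]
orientation: [0.001, 0.687, 0.727, 0.001]
ft_force: [-3.2, -2.1, 18.0]
finger_gap: 0.114
grasp_force: 61.8
```

>>> {"name": "servo_tool", "arguments": {
  "deltas": [
    [0, 0, 0, 0, 0, 0.002, 0.0],
    [0, 0, 0, 0, 0, 0.004, 0.0],
    [0, 0, 0, 0, 0, 0.005, 0.0],
    [0, 0, 0, 0, 0, 0.005, 0.0],
    [0, 0, 0, 0, 0, 0.005, 0.0]
  ]
}}

```text
clock: 26.95
tcp_pos: [0.3931, 0.3407, 0.09]
orientation: [0.0, 0.687, 0.727, -0.0]
ft_force: [-14.5, -9.4, 43.1]
finger_gap: 0.114
grasp_force: 65.1
```

The force rises to 43 N with almost no travel, so the clamp is at its stop. I'll ease off and release.

>>> {"name": "servo_tool", "arguments": {
  "deltas": [
    [0, 0, 0, 0, 0, -0.005, 0.0],
    [0, 0, 0, 0, 0, -0.006, 0.0],
    [0, 0, 0, 0, 0, -0.006, 0.04],
    [0, 0, 0, 0, 0, -0.006, 0.04],
    [0, 0, 0, 0, 0, -0.006, 0.04],
    [0, 0, 0, 0, 0, -0.006, 0.04],
    [0, 0, 0, 0, 0, -0.03, 0.04],
    [0, 0, 0, 0, 0, -0.07, 0.04],
    [0, 0, 0, 0, 0, -0.11, 0.04],
    [0, 0, 0, -0.04, 0, -0.13, 0.04],
    [0, 0, -0.15, -0.09, 0, -0.13, 0.04],
    [0, 0, -0.3, -0.14, 0, -0.13, 0.06],
    [0, 0, -0.45, -0.19, 0, -0.13, 0.07],
    [0, 0, -0.6, -0.24, 0, -0.13, 0.07],
    [0, 0, -0.75, -0.28, 0, -0.13, 0.07],
    [0, 0, -0.75, -0.28, 0, -0.13, 0.07]
  ]
}}

```text
clock: 28.55
tcp_pos: [0.4069, 0.0581, 0.2118]
orientation: [-0.0, 0.372, 0.928, -0.0]
ft_force: [1.8, 0.7, -0.4]
finger_gap: 0.818
grasp_force: 0.0
```

```bash
cat > m4.py <<'E'
from chk import *
print(r.sense()['tcp_pos'])
T=snap('top');Sd=snap('side')
tt={q:cams.trace(q,T) for q in['spool_red','spool_yellow','spool_blue','end_cap']}; ts={q:cams.trace(q,Sd) for q in tt}
for k,q,P,x in(('red','spool_red',SPOOL,[.4227,-.1839,-.034]),('yM','spool_yellow',SPOOL,[.4195,-.0239,-.329]),('blue','spool_blue',SPOOL,[.5019,.0618,-.26]),('cap','end_cap',CAP,[.4998,-.0989,-.182])):
    pr=[]
    for p,t in((T,tt[q]),(Sd,ts[q])):
        if t:
            g,d=region(p,t,w2px(p,[[x[0],x[1],.025]])[0])
            if d<14: pr.append(g)
    print(k,len(pr),*(fit(pr,P,x) if pr else ()))
E
python3 - <<'E'
exec(open('m4.py').read())
a=T['pixels'][220:350,130:280,::-1]; b=Sd['pixels'][40:230,190:340,::-1]
cv2.imwrite('pics/g4.png',np.hstack([cv2.resize(a,(480,416),interpolation=cv2.INTER_CUBIC),cv2.resize(b,(316,416),interpolation=cv2.INTER_CUBIC)]))
E
```

```text
[0.40689863 0.05810178 0.21176565]
red 2 [ 0.42192978 -0.18323661 -0.0302135 ] [np.float64(0.9242252149926984), np.float64(0.881368927301875)]
yM 2 [ 0.41915548 -0.02498542 -0.31464352] [np.float64(0.6391266375545851), np.float64(0.8903147179009248)]
blue 2 [ 0.50142695  0.060448   -0.21667066] [np.float64(0.48035744393862756), np.float64(0.867380417889829)]
cap 2 [ 0.50008633 -0.09908356 -0.19275061] [np.float64(0.8878217441413754), np.float64(0.9012535175236633)]
```

View pics/g4.png

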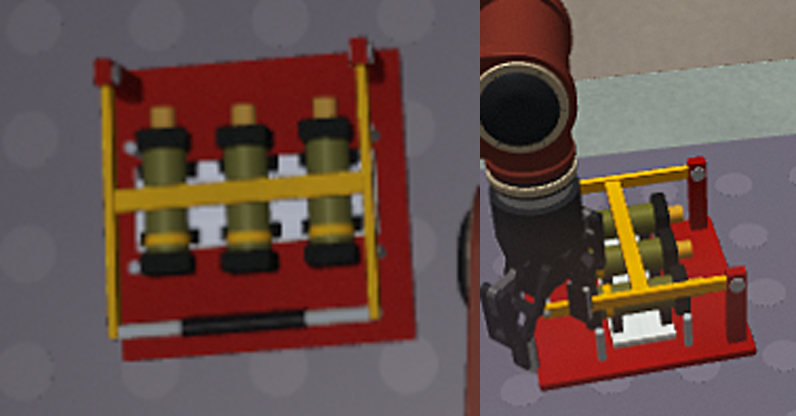

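The clamp lies level and shut across the three cartridges, grip bar at crop (245,323). Red spool next.

Run:
```python
from plan import *
x,y,w=.422,-.1833,-.032
plan([[(x,y,.15,w,.075),(x,y,.02,w,.075)],[(x,y,.17,w,.04),(*rod(-.045),.17,SY,.04)]])
```

```text
--
[-0.0, -0.0, -0.731, -0.1796, -0.1664, 0.0622, 0.075] dist 0.253
[-0.0, -0.0, -0.731, -0.1796, -0.1664, 0.1922, 0.075] dist 0.130
--
[0.0, -0.0, -0.0, 0.0001, -0.0, -0.15, 0.04] dist 0.150
[0.0, -0.0, -0.09, 0.0283, -0.1667, -0.1501, 0.04] dist 0.169
```

>>> {"name": "servo_tool", "arguments": {
  "deltas": [
    [0, 0, -0.15, -0.03, -0.03, 0, 0.075],
    [0, 0, -0.3, -0.06, -0.06, 0, 0.075],
    [0, 0, -0.45, -0.09, -0.09, 0, 0.075],
    [0, 0, -0.6, -0.12, -0.12, 0.01, 0.075],
    [0, 0, -0.731, -0.15, -0.15, 0.03, 0.075],
    [0, 0, -0.731, -0.18, -0.166, 0.06, 0.075],
    [0, 0, -0.731, -0.18, -0.166, 0.085, 0.075],
    [0, 0, -0.731, -0.18, -0.166, 0.12, 0.075],
    [0, 0, -0.731, -0.18, -0.166, 0.155, 0.075],
    [0, 0, -0.731, -0.18, -0.166, 0.18, 0.075],
    [0, 0, -0.731, -0.18, -0.166, 0.192, 0.075],
    [0, 0, -0.731, -0.18, -0.166, 0.192, 0.075],
    [0, 0, -0.731, -0.18, -0.166, 0.192, 0.04],
    [0, 0, -0.731, -0.18, -0.166, 0.192, 0.04],
    [0, 0, -0.731, -0.18, -0.166, 0.192, 0.04],
    [0, 0, -0.731, -0.18, -0.166, 0.192, 0.04],
    [0, 0, -0.731, -0.18, -0.166, 0.192, 0.04]
  ]
}}

```text
clock: 30.75
tcp_pos: [0.4241, -0.1852, 0.0225]
orientation: [0.002, 0.017, 1.0, -0.001]
ft_force: [-0.7, -0.3, 5.8]
finger_gap: 0.576
grasp_force: 62.8
```

>>> {"name": "servo_tool", "arguments": {
  "deltas": [
    [0, 0, 0, 0, 0, -0.02, 0.04],
    [0, 0, 0, 0, 0, -0.06, 0.04],
    [0, 0, 0, 0, 0, -0.1, 0.04],
    [0, 0, -0.03, 0.01, -0.04, -0.13, 0.04],
    [0, 0, -0.06, 0.02, -0.08, -0.14, 0.04],
    [0, 0, -0.09, 0.028, -0.12, -0.14, 0.04],
    [0, 0, -0.09, 0.028, -0.155, -0.13, 0.04],
    [0, 0, -0.09, 0.028, -0.167, -0.12, 0.04],
    [0, 0, -0.09, 0.028, -0.167, -0.1, 0.04],
    [0, 0, -0.09, 0.028, -0.167, -0.086, 0.04],
    [0, 0, -0.09, 0.028, -0.167, -0.086, 0.04],
    [0, 0, -0.09, 0.028, -0.167, -0.086, 0.04]
  ]
}}

```text
clock: 31.95
tcp_pos: [0.3887, -0.3496, 0.1061]
orientation: [-0.0, -0.028, 1.0, 0.0]
ft_force: [1.2, -0.6, 0.2]
finger_gap: 0.578
grasp_force: 62.6
```

```bash
cat > m5.py <<'E'
from chk import *
import sys
s=r.sense(); print(s['tcp_pos'],s['finger_gap'],s['ft_force'])
T=snap('top');Sd=snap('side')
a=T['pixels'][215:325,420:500,::-1]; b=Sd['pixels'][340:450,220:430,::-1]
cv2.imwrite('pics/'+sys.argv[1],np.hstack([cv2.resize(a,(284,390),interpolation=cv2.INTER_CUBIC),cv2.resize(b,(500,262),interpolation=cv2.INTER_CUBIC) if 0 else cv2.copyMakeBorder(cv2.resize(b,(500,262),interpolation=cv2.INTER_CUBIC),0,128,0,0,cv2.BORDER_CONSTANT)]))
E
python3 m5.py s1.png
python3 - <<'E'
from plan import *
plan([[(*rod(-.045),.105,SY,.04),(*rod(.045),.105,SY,.04),(*rod(.163),.105,SY,.04)]])
E
```

```text
[ 0.3886846  -0.34958296  0.10613784] 0.5778709123276029 [ 1.24085745 -0.61785192  0.15435367]
--
[-0.001, 0.001, -0.001, 0.0009, 0.0014, 0.0024, 0.04] dist 0.003
[-0.001, 0.001, -0.001, -0.0891, 0.0014, 0.0025, 0.04] dist 0.090
[-0.001, 0.001, -0.001, -0.2071, 0.0015, 0.0026, 0.04] dist 0.118
```

View pics/s1.png

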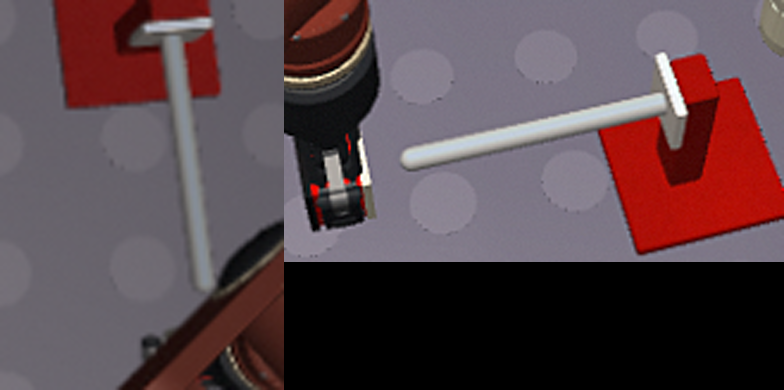

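The spool is gripped upright, white flange facing the rod tip (side crop 370,180 and 405,158). I'll insert it slowly.

>>> {"name": "servo_tool", "arguments": {
  "deltas": [
    [0, 0, 0, 0, 0.001, -0.001, 0.04],
    [0, 0, 0, -0.01, 0.001, -0.001, 0.04],
    [0, 0, 0, -0.02, 0.001, -0.001, 0.04],
    [0, 0, 0, -0.03, 0.001, -0.001, 0.04],
    [0, 0, 0, -0.04, 0.001, -0.001, 0.04],
    [0, 0, 0, -0.05, 0.001, -0.001, 0.04],
    [0, 0, 0, -0.06, 0.001, -0.001, 0.04],
    [0, 0, 0, -0.06, 0.001, -0.001, 0.04]
  ]
}}

```text
clock: 32.85
tcp_pos: [0.4499, -0.3457, 0.1074]
orientation: [0.0, -0.029, 1.0, -0.0]
ft_force: [-0.6, 1.2, -0.9]
finger_gap: 0.579
grasp_force: 62.6
```

>>> {"name": "servo_tool", "arguments": {
  "deltas": [
    [0, 0, 0, -0.02, 0, 0, 0.04],
    [0, 0, 0, -0.045, 0, 0, 0.04],
    [0, 0, 0, -0.07, 0, 0, 0.04],
    [0, 0, 0, -0.095, 0, 0, 0.04],
    [0, 0, 0, -0.115, 0, 0, 0.04],
    [0, 0, 0, -0.13, 0, 0, 0.04],
    [0, 0, 0, -0.136, 0, 0, 0.04],
    [0, 0, 0, -0.142, 0, 0, 0.04],
    [0, 0, 0, -0.147, 0, 0, 0.04],
    [0, 0, 0, -0.147, 0, 0, 0.04]
  ]
}}

```text
clock: 33.85
tcp_pos: [0.5954, -0.3376, 0.1073]
orientation: [-0.0, -0.028, 1.0, -0.0]
ft_force: [-0.6, 0.0, -0.3]
finger_gap: 0.572
grasp_force: 62.6
```

>>> {"name": "servo_tool", "arguments": {
  "deltas": [
    [0, 0, 0, -0.001, 0, 0, 0.04],
    [0, 0, 0, -0.002, 0, 0, 0.04],
    [0, 0, 0, -0.003, 0, 0, 0.04],
    [0, 0, 0, -0.003, 0, 0, 0.04]
  ]
}}

```text
clock: 34.25
tcp_pos: [0.5961, -0.3375, 0.1073]
orientation: [-0.003, -0.028, 1.0, 0.0]
ft_force: [-9.1, 0.7, 2.7]
finger_gap: 0.574
grasp_force: 63.1
```

>>> {"name": "servo_tool", "arguments": {
  "deltas": [
    [0, 0, 0, 0.001, 0, 0, 0.07],
    [0, 0, 0, 0.001, 0, 0, 0.07],
    [0, 0, 0, 0.001, 0, 0, 0.07],
    [0, 0, 0, 0.001, 0, 0.0, 0.07],
    [0, 0, 0, 0.001, 0, -0.02, 0.07],
    [0, 0, 0, 0.001, 0, -0.06, 0.07],
    [0, 0, 0, 0.001, 0, -0.1, 0.07],
    [0, 0, 0.1, 0.03, 0.04, -0.1, 0.07],
    [0, 0, 0.2, 0.05, 0.08, -0.1, 0.07],
    [0, 0, 0.3, 0.07, 0.12, -0.1, 0.07],
    [0, 0, 0.378, 0.09, 0.15, -0.1, 0.07],
    [0, 0, 0.378, 0.09, 0.16, -0.1, 0.07],
    [0, 0, 0.378, 0.09, 0.16, -0.1, 0.07]
  ]
}}

```text
clock: 35.55
tcp_pos: [0.4998, -0.1817, 0.2077]
orientation: [0.001, 0.159, 0.987, -0.0]
ft_force: [0.8, -0.2, -0.3]
finger_gap: 0.819
grasp_force: 0.0
```

```bash
python3 m4.py
python3 - <<'E'
from chk import *
T=snap('top');Sd=snap('side')
b=Sd['pixels'][340:450,220:430,::-1]; cv2.imwrite('pics/s2.png',cv2.resize(b,(630,330),interpolation=cv2.INTER_CUBIC))
x,y,w=.4192,-.0245,-.32
plan([[(x,y,.15,w,.075),(x,y,.023,w,.075)],[(x,y,.17,w,.04),(*rod(-.045),.17,SY,.04),(*rod(-.045),.1075,SY,.04)]])
E
```

```text
[ 0.49975168 -0.18172069  0.20774715]
red 0
yM 2 [ 0.41930008 -0.02467816 -0.34587833] [np.float64(0.8657729805013927), np.float64(0.89593147751606)]
blue 2 [ 0.50214338  0.06128833 -0.29894982] [np.float64(0.911465665571719), np.float64(0.20710059171597633)]
cap 2 [ 0.50010199 -0.09893961 -0.18608459] [np.float64(0.8929759342594404), np.float64(0.7320132604605322)]
--
[0.0, -0.0, -0.002, 0.1264, 0.1248, 0.0572, 0.075] dist 0.187
[0.0, -0.0, -0.002, 0.1264, 0.1248, 0.1842, 0.075] dist 0.127
--
[0.0, -0.0, -0.0, -0.0, -0.0, -0.147, 0.04] dist 0.147
[0.0, -0.0, -0.378, -0.0728, -0.3177, -0.147, 0.04] dist 0.326
[0.0, -0.0, -0.378, -0.0729, -0.3177, -0.0845, 0.04] dist 0.063
```

View pics/s2.png

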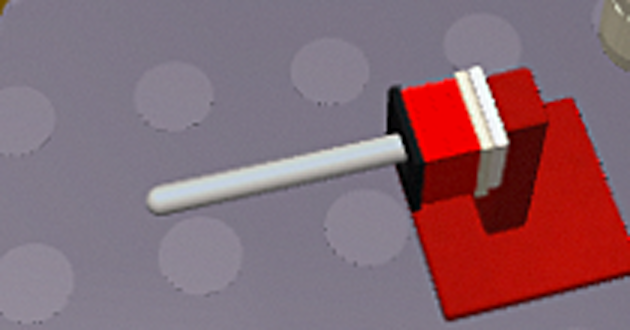

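The red spool is seated against the plate, black flange outward (crop 405,150). Yellow next.

>>> {"name": "servo_tool", "arguments": {
  "deltas": [
    [0, 0, 0.01, 0.03, 0.03, 0, 0.075],
    [0, 0, 0.01, 0.06, 0.06, 0, 0.075],
    [0, 0, 0.01, 0.09, 0.09, 0.02, 0.075],
    [0, 0, 0.01, 0.12, 0.118, 0.04, 0.075],
    [0, 0, 0.01, 0.1264, 0.125, 0.06, 0.075],
    [0, 0, 0.01, 0.1264, 0.125, 0.09, 0.075],
    [0, 0, 0.01, 0.1264, 0.125, 0.125, 0.075],
    [0, 0, 0.01, 0.1264, 0.125, 0.155, 0.075],
    [0, 0, 0.01, 0.1264, 0.125, 0.175, 0.075],
    [0, 0, 0.01, 0.1264, 0.125, 0.184, 0.075],
    [0, 0, 0.01, 0.1264, 0.125, 0.184, 0.075],
    [0, 0, 0.01, 0.1264, 0.125, 0.184, 0.04],
    [0, 0, 0.01, 0.1264, 0.125, 0.184, 0.04],
    [0, 0, 0.01, 0.1264, 0.125, 0.184, 0.04],
    [0, 0, 0.01, 0.1264, 0.125, 0.184, 0.04],
    [0, 0, 0.01, 0.1264, 0.125, 0.184, 0.04],
    [0, 0, 0.01, 0.1264, 0.125, 0.184, 0.04]
  ]
}}

```text
clock: 37.85
tcp_pos: [0.4209, -0.0245, 0.0252]
orientation: [0.002, 0.165, 0.986, -0.0]
ft_force: [0.3, 0.3, 6.7]
finger_gap: 0.577
grasp_force: 63.0
```

>>> {"name": "servo_tool", "arguments": {
  "deltas": [
    [0, 0, 0, 0, 0, -0.02, 0.04],
    [0, 0, 0, 0, 0, -0.06, 0.04],
    [0, 0, 0, 0, 0, -0.1, 0.04],
    [0, 0, -0.1, -0.01, -0.04, -0.13, 0.04],
    [0, 0, -0.2, -0.02, -0.08, -0.145, 0.04],
    [0, 0, -0.3, -0.03, -0.12, -0.145, 0.04],
    [0, 0, -0.39, -0.04, -0.16, -0.145, 0.04],
    [0, 0, -0.39, -0.05, -0.205, -0.145, 0.04],
    [0, 0, -0.39, -0.06, -0.25, -0.14, 0.04],
    [0, 0, -0.39, -0.067, -0.295, -0.12, 0.04],
    [0, 0, -0.39, -0.07, -0.317, -0.1, 0.04],
    [0, 0, -0.39, -0.07, -0.317, -0.085, 0.04],
    [0, 0, -0.39, -0.07, -0.317, -0.085, 0.04],
    [0, 0, -0.39, -0.07, -0.317, -0.085, 0.04]
  ]
}}

```text
clock: 39.25
tcp_pos: [0.3821, -0.3454, 0.108]
orientation: [-0.0, -0.03, 1.0, 0.001]
ft_force: [1.0, 0.6, 0.2]
finger_gap: 0.577
grasp_force: 62.7
```

Run:
```python
from plan import *
s=r.sense(); print(s['tcp_pos'],s['finger_gap'],s['ft_force'])
plan([[(*rod(-.045),.1075,SY,.04),(*rod(.02),.1075,SY,.04),(*rod(.119),.1075,SY,.04)]])
```

```text
[ 0.38211491 -0.34536339  0.10799411] 0.5774322250158073 [1.02725196 0.62235135 0.15435747]
--
[0.001, -0.001, 0.002, -0.006, -0.004, 0.0005, 0.04] dist 0.007
[0.001, -0.001, 0.002, -0.071, -0.0041, 0.0005, 0.04] dist 0.065
[0.001, -0.001, 0.002, -0.17, -0.0043, 0.0004, 0.04] dist 0.099
```

>>> {"name": "servo_tool", "arguments": {
  "deltas": [
    [0, 0, 0, 0, -0.004, -0.002, 0.04],
    [0, 0, 0, -0.015, -0.004, -0.002, 0.04],
    [0, 0, 0, -0.03, -0.004, -0.002, 0.04],
    [0, 0, 0, -0.04, -0.004, -0.002, 0.04],
    [0, 0, 0, -0.05, -0.004, -0.002, 0.04],
    [0, 0, 0, -0.06, -0.004, -0.002, 0.04],
    [0, 0, 0, -0.07, -0.004, -0.002, 0.04],
    [0, 0, 0, -0.07, -0.004, -0.002, 0.04]
  ]
}}

```text
clock: 40.05
tcp_pos: [0.4533, -0.3464, 0.1103]
orientation: [0.0, -0.03, 1.0, -0.0]
ft_force: [0.5, -0.1, -0.1]
finger_gap: 0.577
grasp_force: 62.7
```

>>> {"name": "servo_tool", "arguments": {
  "deltas": [
    [0, 0, 0, -0.02, 0, 0, 0.04],
    [0, 0, 0, -0.045, 0, 0, 0.04],
    [0, 0, 0, -0.07, 0, 0, 0.04],
    [0, 0, 0, -0.085, 0, 0, 0.04],
    [0, 0, 0, -0.092, 0, 0, 0.04],
    [0, 0, 0, -0.096, 0, 0, 0.04],
    [0, 0, 0, -0.098, 0, 0, 0.04],
    [0, 0, 0, -0.1, 0, 0, 0.04],
    [0, 0, 0, -0.101, 0, 0, 0.04]
  ]
}}

```text
clock: 40.95
tcp_pos: [0.5499, -0.3409, 0.1101]
orientation: [-0.004, -0.029, 1.0, 0.0]
ft_force: [-12.4, -0.0, 6.0]
finger_gap: 0.58
grasp_force: 63.2
```

>>> {"name": "servo_tool", "arguments": {
  "deltas": [
    [0, 0, 0, 0.002, 0, 0, 0.07],
    [0, 0, 0, 0.002, 0, 0, 0.07],
    [0, 0, 0, 0.002, 0, 0, 0.07],
    [0, 0, 0, 0.002, 0, 0.0, 0.07],
    [0, 0, 0, 0.002, 0, -0.02, 0.07],
    [0, 0, 0, 0.002, 0, -0.06, 0.07],
    [0, 0, 0, 0.002, 0, -0.1, 0.07],
    [0, 0, 0.1, 0.0, 0.04, -0.1, 0.07],
    [0, 0, 0.2, 0.0, 0.08, -0.1, 0.07],
    [0, 0, 0.3, 0.0, 0.12, -0.1, 0.07],
    [0, 0, 0.32, 0.0, 0.15, -0.1, 0.07],
    [0, 0, 0.32, 0.0, 0.16, -0.1, 0.07],
    [0, 0, 0.32, 0.0, 0.16, -0.1, 0.07]
  ]
}}

```text
clock: 42.25
tcp_pos: [0.5439, -0.18, 0.2105]
orientation: [0.0, 0.129, 0.992, -0.0]
ft_force: [0.2, 0.8, 0.0]
finger_gap: 0.813
grasp_force: 0.0
```

```bash
python3 m4.py
python3 - <<'E'
from plan import *
x,y,w=.502,.0612,-.26
plan([[(x,y,.15,w,.075),(x,y,.024,w,.075)],[(x,y,.2,w,.04),(.39,-.25,.2,SY,.04),(*rod(-.045),.109,SY,.04)]])
E
```

```text
[ 0.54386544 -0.17999966  0.21052893]
red 0
yM 0
blue 1 [ 0.50262572  0.06738356 -0.28034284] [np.float64(0.9205643437366395)]
cap 2 [ 0.50038275 -0.097397   -0.16967337] [np.float64(0.6069785276073619), np.float64(0.9139318325648675)]
--
[-0.0, -0.0, -0.003, 0.1032, 0.2235, 0.0602, 0.075] dist 0.253
[-0.0, -0.0, -0.003, 0.1032, 0.2235, 0.1862, 0.075] dist 0.126
--
[-0.0, -0.0, 0.0, 0.0, 0.0, -0.176, 0.04] dist 0.176
[-0.0, -0.0, -0.317, 0.0284, -0.3295, -0.176, 0.04] dist 0.331
[-0.0, -0.0, -0.317, 0.0046, -0.4256, -0.085, 0.04] dist 0.134
```

>>> {"name": "servo_tool", "arguments": {
  "deltas": [
    [0, 0, 0.01, 0.02, 0.045, 0, 0.075],
    [0, 0, 0.01, 0.04, 0.09, 0, 0.075],
    [0, 0, 0.01, 0.06, 0.135, 0, 0.075],
    [0, 0, 0.01, 0.08, 0.175, 0.01, 0.075],
    [0, 0, 0.01, 0.1, 0.21, 0.03, 0.075],
    [0, 0, 0.01, 0.103, 0.2245, 0.06, 0.075],
    [0, 0, 0.01, 0.103, 0.2245, 0.09, 0.075],
    [0, 0, 0.01, 0.103, 0.2245, 0.125, 0.075],
    [0, 0, 0.01, 0.103, 0.2245, 0.16, 0.075],
    [0, 0, 0.01, 0.103, 0.2245, 0.178, 0.075],
    [0, 0, 0.01, 0.103, 0.2245, 0.186, 0.075],
    [0, 0, 0.01, 0.103, 0.2245, 0.186, 0.075],
    [0, 0, 0.01, 0.103, 0.2245, 0.186, 0.04],
    [0, 0, 0.01, 0.103, 0.2245, 0.186, 0.04],
    [0, 0, 0.01, 0.103, 0.2245, 0.186, 0.04],
    [0, 0, 0.01, 0.103, 0.2245, 0.186, 0.04],
    [0, 0, 0.01, 0.103, 0.2245, 0.186, 0.04],
    [0, 0, 0.01, 0.103, 0.2245, 0.186, 0.04]
  ]
}}

```text
clock: 44.55
tcp_pos: [0.5041, 0.0625, 0.0263]
orientation: [0.002, 0.135, 0.991, 0.0]
ft_force: [-0.6, -0.2, 7.1]
finger_gap: 0.58
grasp_force: 63.4
```

>>> {"name": "servo_tool", "arguments": {
  "deltas": [
    [0, 0, 0, 0, 0, -0.02, 0.04],
    [0, 0, 0, 0, 0, -0.06, 0.04],
    [0, 0, 0, 0, 0, -0.1, 0.04],
    [0, 0, -0.1, 0.01, -0.04, -0.14, 0.04],
    [0, 0, -0.2, 0.02, -0.08, -0.17, 0.04],
    [0, 0, -0.3, 0.025, -0.125, -0.175, 0.04],
    [0, 0, -0.327, 0.028, -0.17, -0.175, 0.04],
    [0, 0, -0.327, 0.028, -0.215, -0.175, 0.04],
    [0, 0, -0.327, 0.028, -0.26, -0.175, 0.04],
    [0, 0, -0.327, 0.028, -0.305, -0.175, 0.04],
    [0, 0, -0.327, 0.025, -0.345, -0.165, 0.04],
    [0, 0, -0.327, 0.015, -0.385, -0.14, 0.04],
    [0, 0, -0.327, 0.008, -0.415, -0.11, 0.04],
    [0, 0, -0.327, 0.008, -0.426, -0.09, 0.04],
    [0, 0, -0.327, 0.008, -0.426, -0.086, 0.04],
    [0, 0, -0.327, 0.008, -0.426, -0.086, 0.04]
  ]
}}

```text
clock: 46.15
tcp_pos: [0.3797, -0.3447, 0.1094]
orientation: [-0.001, -0.027, 1.0, 0.001]
ft_force: [-0.2, -0.7, -0.8]
finger_gap: 0.577
grasp_force: 62.9
```

Run:
```python
from plan import *
s=r.sense(); print(s['tcp_pos'],s['finger_gap'],s['ft_force'])
plan([[(*rod(-.045),.1095,SY,.04),(*rod(.02),.1095,SY,.04),(*rod(.075),.1095,SY,.04)]])
```

```text
[ 0.37969681 -0.34467827  0.10936114] 0.5773640208863999 [-0.23650036 -0.6514639  -0.83887534]
--
[0.002, -0.001, -0.003, -0.0084, -0.0048, -0.0002, 0.04] dist 0.010
[0.002, -0.001, -0.003, -0.0734, -0.0046, -0.0002, 0.04] dist 0.065
[0.002, -0.001, -0.003, -0.1284, -0.0045, -0.0003, 0.04] dist 0.055
```

>>> {"name": "servo_tool", "arguments": {
  "deltas": [
    [0, 0, -0.003, 0, -0.0045, -0.001, 0.04],
    [0, 0, -0.003, -0.015, -0.0045, -0.001, 0.04],
    [0, 0, -0.003, -0.03, -0.0045, -0.001, 0.04],
    [0, 0, -0.003, -0.04, -0.0045, -0.001, 0.04],
    [0, 0, -0.003, -0.05, -0.0045, -0.001, 0.04],
    [0, 0, -0.003, -0.06, -0.0045, -0.001, 0.04],
    [0, 0, -0.003, -0.073, -0.0045, -0.001, 0.04],
    [0, 0, -0.003, -0.073, -0.0045, -0.001, 0.04]
  ]
}}

```text
clock: 46.95
tcp_pos: [0.4549, -0.346, 0.1114]
orientation: [0.0, -0.03, 1.0, -0.0]
ft_force: [-0.9, -1.0, -0.7]
finger_gap: 0.578
grasp_force: 62.9
```

>>> {"name": "servo_tool", "arguments": {
  "deltas": [
    [0, 0, 0, -0.02, 0, 0.001, 0.04],
    [0, 0, 0, -0.035, 0, 0.001, 0.04],
    [0, 0, 0, -0.045, 0, 0.001, 0.04],
    [0, 0, 0, -0.049, 0, 0.001, 0.04],
    [0, 0, 0, -0.052, 0, 0.001, 0.04],
    [0, 0, 0, -0.054, 0, 0.001, 0.04],
    [0, 0, 0, -0.056, 0, 0.001, 0.04],
    [0, 0, 0, -0.056, 0, 0.001, 0.04]
  ]
}}

```text
clock: 47.75
tcp_pos: [0.5072, -0.3431, 0.1102]
orientation: [-0.003, -0.029, 1.0, 0.0]
ft_force: [-7.8, -0.2, 3.2]
finger_gap: 0.578
grasp_force: 63.5
```

>>> {"name": "servo_tool", "arguments": {
  "deltas": [
    [0, 0, 0, 0.001, 0, 0, 0.07],
    [0, 0, 0, 0.001, 0, 0, 0.07],
    [0, 0, 0, 0.001, 0, 0, 0.07],
    [0, 0, 0, 0.001, 0, 0.0, 0.07],
    [0, 0, 0, 0.001, 0, -0.02, 0.07],
    [0, 0, 0, 0.001, 0, -0.06, 0.07],
    [0, 0, 0.1, 0.001, 0, -0.1, 0.07],
    [0, 0, 0.24, 0.0, 0.03, -0.1, 0.07],
    [0, 0, 0.24, 0.0, 0.06, -0.1, 0.07],
    [0, 0, 0.24, 0.0, 0.06, -0.1, 0.07]
  ]
}}

```text
clock: 48.75
tcp_pos: [0.506, -0.2804, 0.2108]
orientation: [0.0, 0.089, 0.996, 0.0]
ft_force: [0.2, -0.3, -0.0]
finger_gap: 0.822
grasp_force: 0.0
```

```bash
python3 m4.py | tail -1
python3 - <<'E'
from chk import *
x,y,w=.5,-.0985,-.185
plan([[(x,y,.15,w,.075),(x,y,.021,w,.075)],[(x,y,.2,w,.04),(.375,-.28,.2,SY,.04),(*rod(-.045),.109,SY,.04)]])
Sd=snap('side'); b=Sd['pixels'][340:450,220:430,::-1]; cv2.imwrite('pics/s3.png',cv2.resize(b,(630,330),interpolation=cv2.INTER_CUBIC))
E
```

```text
cap 1 [ 0.5000286  -0.09844522 -0.15918128] [np.float64(0.8991399530883503)]
--
[0.0, -0.0, 0.003, 0.0392, 0.1808, 0.0601, 0.075] dist 0.195
[0.0, -0.0, 0.003, 0.0391, 0.1808, 0.1891, 0.075] dist 0.129
--
[0.0, -0.0, -0.0, 0.0001, 0.0, -0.179, 0.04] dist 0.179
[0.0, -0.0, -0.243, 0.0895, -0.2014, -0.179, 0.04] dist 0.220
[0.0, -0.0, -0.243, 0.0636, -0.2668, -0.088, 0.04] dist 0.115
```

View pics/s3.png

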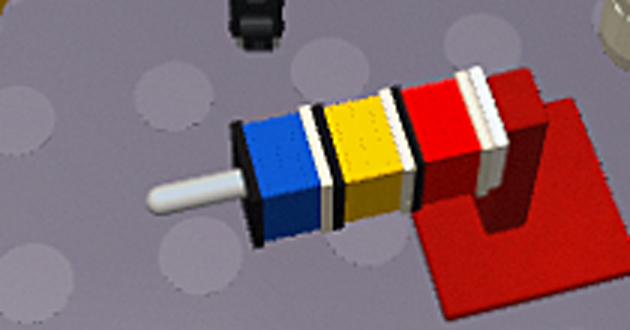

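Red, yellow and blue are stacked tight, each with its black flange outward (crop columns 405, 330, 250). Now the end cap.

>>> {"name": "servo_tool", "arguments": {
  "deltas": [
    [0, 0, 0, 0.01, 0.045, 0, 0.075],
    [0, 0, 0, 0.02, 0.09, 0, 0.075],
    [0, 0, 0, 0.03, 0.13, 0.01, 0.075],
    [0, 0, 0, 0.039, 0.165, 0.03, 0.075],
    [0, 0, 0, 0.039, 0.181, 0.06, 0.075],
    [0, 0, 0, 0.039, 0.181, 0.09, 0.075],
    [0, 0, 0, 0.039, 0.181, 0.125, 0.075],
    [0, 0, 0, 0.039, 0.181, 0.16, 0.075],
    [0, 0, 0, 0.039, 0.181, 0.18, 0.075],
    [0, 0, 0, 0.039, 0.181, 0.189, 0.075],
    [0, 0, 0, 0.039, 0.181, 0.189, 0.075],
    [0, 0, 0, 0.039, 0.181, 0.189, 0.036],
    [0, 0, 0, 0.039, 0.181, 0.189, 0.036],
    [0, 0, 0, 0.039, 0.181, 0.189, 0.036],
    [0, 0, 0, 0.039, 0.181, 0.189, 0.036],
    [0, 0, 0, 0.039, 0.181, 0.189, 0.036],
    [0, 0, 0, 0.039, 0.181, 0.189, 0.036]
  ]
}}

```text
clock: 51.0
tcp_pos: [0.5019, -0.0985, 0.0234]
orientation: [0.002, 0.091, 0.996, -0.001]
ft_force: [-0.8, 0.3, 6.0]
finger_gap: 0.529
grasp_force: 62.7
```

>>> {"name": "servo_tool", "arguments": {
  "deltas": [
    [0, 0, 0, 0, 0, -0.02, 0.036],
    [0, 0, 0, 0, 0, -0.06, 0.036],
    [0, 0, 0, 0.02, 0, -0.1, 0.036],
    [0, 0, -0.1, 0.04, -0.04, -0.14, 0.036],
    [0, 0, -0.2, 0.06, -0.08, -0.17, 0.036],
    [0, 0, -0.243, 0.08, -0.12, -0.175, 0.036],
    [0, 0, -0.243, 0.09, -0.165, -0.175, 0.036],
    [0, 0, -0.243, 0.085, -0.205, -0.16, 0.036],
    [0, 0, -0.243, 0.075, -0.24, -0.13, 0.036],
    [0, 0, -0.243, 0.065, -0.267, -0.1, 0.036],
    [0, 0, -0.243, 0.065, -0.267, -0.088, 0.036],
    [0, 0, -0.243, 0.065, -0.267, -0.088, 0.036]
  ]
}}

```text
clock: 52.2
tcp_pos: [0.3864, -0.3473, 0.1063]
orientation: [-0.002, -0.03, 1.0, 0.003]
ft_force: [0.3, 0.8, -0.7]
finger_gap: 0.53
grasp_force: 62.1
```

Run:
```python
from plan import *
s=r.sense(); print(s['tcp_pos'],s['finger_gap'],s['ft_force'])
plan([[(*rod(-.045),.108,SY,.04),(*rod(-.01),.108,SY,.04),(*rod(.01),.108,SY,.04)]])
```

```text
[ 0.38639495 -0.34727637  0.10631883] 0.5296913738020641 [ 0.25720196  0.82496613 -0.70534005]
--
[0.005, -0.004, 0.003, -0.0019, -0.0018, -0.0017, 0.04] dist 0.003
[0.005, -0.004, 0.003, -0.0369, -0.0019, -0.0018, 0.04] dist 0.035
[0.005, -0.004, 0.003, -0.0569, -0.002, -0.0019, 0.04] dist 0.020
```

>>> {"name": "servo_tool", "arguments": {
  "deltas": [
    [0, 0, 0, 0, -0.002, -0.0035, 0.036],
    [0, 0, 0, -0.01, -0.002, -0.0035, 0.036],
    [0, 0, 0, -0.015, -0.002, -0.0035, 0.036],
    [0, 0, 0, -0.02, -0.002, -0.0035, 0.036],
    [0, 0, 0, -0.025, -0.002, -0.0035, 0.036],
    [0, 0, 0, -0.03, -0.002, -0.0035, 0.036],
    [0, 0, 0, -0.035, -0.002, -0.0035, 0.036],
    [0, 0, 0, -0.04, -0.002, -0.0035, 0.036],
    [0, 0, 0, -0.04, -0.002, -0.0035, 0.036]
  ]
}}

```text
clock: 53.1
tcp_pos: [0.4286, -0.3481, 0.1125]
orientation: [0.0, -0.031, 1.0, 0.0]
ft_force: [0.0, -0.3, -1.3]
finger_gap: 0.526
grasp_force: 62.0
```

>>> {"name": "servo_tool", "arguments": {
  "deltas": [
    [0, 0, 0, -0.004, 0.001, 0.0015, 0.036],
    [0, 0, 0, -0.008, 0.001, 0.0015, 0.036],
    [0, 0, 0, -0.011, 0.001, 0.0015, 0.036],
    [0, 0, 0, -0.013, 0.001, 0.0015, 0.036],
    [0, 0, 0, -0.015, 0.001, 0.0015, 0.036],
    [0, 0, 0, -0.015, 0.001, 0.0015, 0.036]
  ]
}}

```text
clock: 53.7
tcp_pos: [0.4425, -0.3465, 0.1113]
orientation: [-0.001, -0.031, 1.0, -0.0]
ft_force: [-2.7, -1.3, 1.2]
finger_gap: 0.53
grasp_force: 62.2
```

>>> {"name": "servo_tool", "arguments": {
  "deltas": [
    [0, 0, 0, -0.001, 0, 0, 0.036],
    [0, 0, 0, -0.002, 0, 0, 0.036],
    [0, 0, 0, -0.003, 0, 0, 0.036],
    [0, 0, 0, -0.004, 0, 0, 0.036],
    [0, 0, 0, -0.004, 0, 0, 0.036]
  ]
}}

```text
clock: 54.2
tcp_pos: [0.4429, -0.3464, 0.1111]
orientation: [-0.005, -0.031, 1.0, 0.001]
ft_force: [-16.1, -0.3, 6.4]
finger_gap: 0.529
grasp_force: 62.9
```

The cap has bottomed out on the rod tip (16 N with no travel). I'll ease off, release and check.

>>> {"name": "servo_tool", "arguments": {
  "deltas": [
    [0, 0, 0, 0.003, 0, 0.001, 0.036],
    [0, 0, 0, 0.003, 0, 0.002, 0.036],
    [0, 0, 0, 0.003, 0, 0.002, 0.055],
    [0, 0, 0, 0.003, 0, 0.002, 0.065],
    [0, 0, 0, 0.003, 0, 0.002, 0.07],
    [0, 0, 0, 0.003, 0, 0.002, 0.07],
    [0, 0, 0, 0.003, 0, -0.02, 0.07],
    [0, 0, 0, 0.003, 0, -0.06, 0.07],
    [0, 0, 0, 0.003, 0, -0.1, 0.07],
    [0, 0, 0, 0.003, 0.04, -0.12, 0.07],
    [0, 0, 0, 0.003, 0.09, -0.12, 0.07],
    [0, 0, 0, 0.003, 0.14, -0.12, 0.07],
    [0, 0, 0, 0.003, 0.18, -0.12, 0.07],
    [0, 0, 0, 0.003, 0.2, -0.12, 0.07],
    [0, 0, 0, 0.003, 0.2, -0.12, 0.07]
  ]
}}

```text
clock: 55.7
tcp_pos: [0.4318, -0.1445, 0.2315]
orientation: [0.001, -0.033, 0.999, -0.0]
ft_force: [-0.7, 0.1, -0.3]
finger_gap: 0.823
grasp_force: 0.0
```

Run:
```python
from chk import *
print(r.sense()['tcp_pos'])
T=snap('top');Sd=snap('side')
a=T['pixels'][215:325,420:500,::-1]; b=Sd['pixels'][340:450,220:430,::-1]
d=Sd['pixels'][40:200,210:360,::-1]
R=np.vstack([cv2.resize(b,(500,262),interpolation=cv2.INTER_CUBIC),cv2.copyMakeBorder(cv2.resize(d,(310,330),interpolation=cv2.INTER_CUBIC),0,0,0,190,cv2.BORDER_CONSTANT)])
cv2.imwrite('pics/s4.png',np.hstack([cv2.copyMakeBorder(cv2.resize(a,(290,400),interpolation=cv2.INTER_CUBIC),0,192,0,0,cv2.BORDER_CONSTANT),R]))
# cap centre predicted for a full seat
print('pred cap px side',w2px(Sd,[[*rod(-.01),.133],[*rod(.03),.133]]))
```

```text
[ 0.4317664  -0.14449634  0.23154761]
pred cap px side [[262.91847767 402.17023122]
 [287.83521791 396.80188673]]
```

View pics/s4.png

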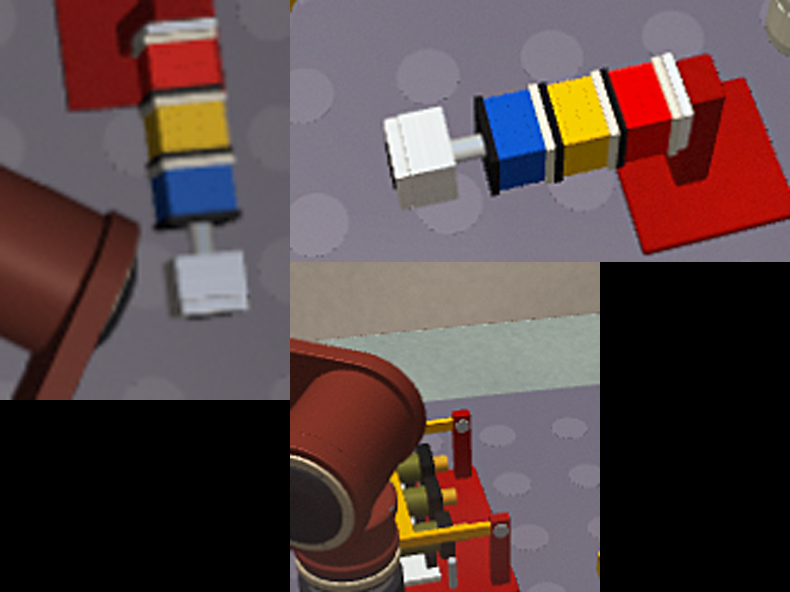

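The cap sits on the rod with about 22 mm of rod between it and the blue flange; 23 mm is what a full seat gives. One last numeric check that the clamp is level, from the earlier shut picture.

Run:
```python
from chk import *
T=snap('top');Sd=snap('side')
for t in(0,.03,.08): print(t,[w2px(p,[[*cradle(.105-.21*np.cos(t),0),.095+.21*np.sin(t)]]).round(1).tolist() for p in(T,Sd)])
a=T['pixels'].astype(int).sum(2)
for c in(200,207,214): 
    col=a[310:332,c]; print(c,'dark rows',310+np.where(col<150)[0].mean() if (col<150).any() else col)
```

```text
0 [[[205.5, 320.9]], [[216.1, 154.9]]]
0.03 [[[204.9, 320.7]], [[215.8, 152.8]]]
0.08 [[[203.9, 320.3]], [[215.5, 149.3]]]
200 dark rows 320.14285714285717
207 dark rows 318.5
214 dark rows 319.3
```

Run:
```python
from chk import *
Sd=snap('side')
for t in(-.03,0,.03,.08): 
    P=w2px(Sd,[[*cradle(.105-d*np.cos(t),-.105),.095+d*np.sin(t)] for d in(0,.08,.1,.12)]); print(t,P.round(1).tolist())
a=Sd['pixels'].astype(int); y=((a[...,0]-a[...,2])>70)&(a[...,1]>90)&((a[...,0]-a[...,1])<100)
for c in range(262,312,6):
    v=np.where(y[150:200,c])[0]; print(c,(150+v.mean()).round(1) if len(v) else None,len(v))
```

```text
-0.03 [[311.2, 168.5], [277.5, 174.6], [269.0, 176.1], [260.5, 177.7]]
0 [[311.2, 168.5], [277.5, 173.8], [269.0, 175.1], [260.4, 176.5]]
0.03 [[311.2, 168.5], [277.4, 173.0], [268.9, 174.1], [260.3, 175.3]]
0.08 [[311.2, 168.5], [277.5, 171.7], [268.9, 172.4], [260.3, 173.3]]
262 159.6 19
268 162.8 13
274 160.8 8
280 169.8 5
286 158.3 9
292 168.5 4
298 168.0 3
304 167.0 3
310 None 0
```

>>> {"name": "servo_tool", "arguments": {
  "deltas": [
    [0, 0, 0, 0.03, -0.01, -0.04, 0.07],
    [0, 0, 0, 0.06, -0.03, -0.08, 0.07],
    [0, 0, 0, 0.09, -0.05, -0.1, 0.07],
    [0, 0, 0, 0.12, -0.07, -0.1, 0.07],
    [0, 0, 0, 0.15, -0.1, -0.1, 0.07],
    [0, 0, 0, 0.15, -0.1, -0.1, 0.07],
    [0, 0, 0, 0.15, -0.1, -0.1, 0.07]
  ]
}}

```text
clock: 56.65
tcp_pos: [0.2874, -0.2568, 0.3313]
orientation: [0.0, -0.029, 1.0, 0.0]
ft_force: [0.0, 0.5, -0.6]
finger_gap: 0.824
grasp_force: 0.0
```

Run:
```python
from chk import *
print(r.sense()['tcp_pos'])
Sd=snap('side'); x0,y0,f=190,100,5
b=cv2.resize(Sd['pixels'][y0:215,x0:340,::-1],None,fx=f,fy=f,interpolation=cv2.INTER_CUBIC)
for t,c in((0,(0,255,0)),(.05,(255,0,255))):
    P=w2px(Sd,[[*cradle(.105-d*np.cos(t),s),.095+d*np.sin(t)] for s in(-.105,.105) for d in(0,.21)]); P=np.round((P-[x0,y0]+.5)*f).astype(int)
    cv2.polylines(b,[P[[0,1,3,2]]],True,c,1)
cv2.imwrite('pics/fin.png',b)
```

```text
[ 0.28743627 -0.25676555  0.33127253]
```

View pics/fin.png

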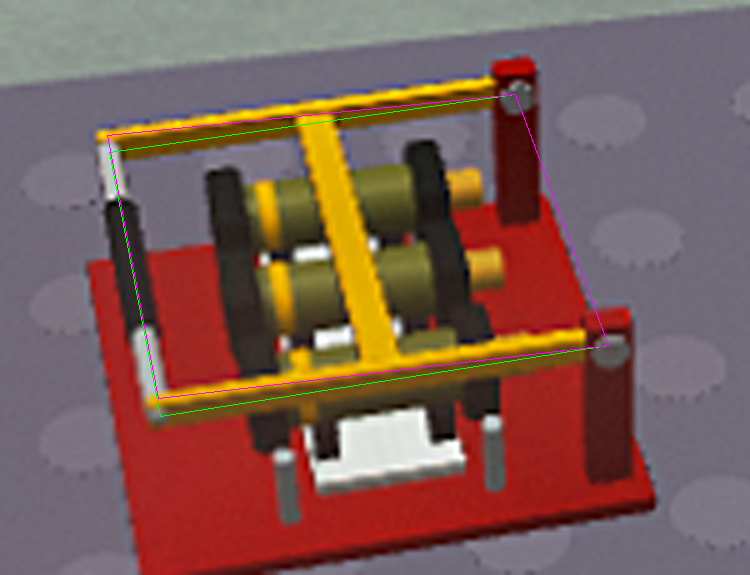

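The frame edges follow the green level overlay, within about 0.01 rad of shut (near arm at rows 347 to 410). I'm handing the job in.

```bash
python3 -c "
from workcell import r
print(r.finish_job())"
```

```text
the job is handed in; nothing more can be done
None
```

The job is handed in after about 57 s of the 210 s allowed: all three cartridges are in their own grooves with necks to the hinge, the clamp is shut against its stop, and the red, yellow and blue spools are on the rod in that order, black flanges outward, with the cap pushed fully on. I did not measure how far the bed sank, and `finish_job()` returned no verdict.

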